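Read the module code label behind a push-to-open service flap

TASK

The plug-in module behind the push-to-open flap of the bench console has to be read in: press the flap's upper edge so that it pops ajar and swing it right down. Then lift the code reader out of its foam tray by the neck, lay it flat on the bench, let go and take it again by its rubber grip, and point its nose window squarely at the middle of the label from about 4 cm, held still for a full second. Finally set the reader down gently flat on the bench and let go, leaving the flap down and the other things on the bench alone.

Things in the scene. Friction and masses are not known exactly. Their poses are not given: they have to be found in the camera images.
- console: Grey bench console, fixed, 220 wide (y) x 250 deep (x) x 170 mm high. Origin: middle of the front lower edge, on the bench; x runs to its back, z up, its front looks to -x. The front is upright up to 55 mm, then slopes back at 50 degrees from level to the ridge (x = 96, z = 170 mm); flat top behind it. The flap lies in the slope.
- flap (a joint): Angle of the aluminium flap in the console's slope, rad: 0 shut, grows as it swings out and down about its lower edge, stop at 2.5. A touch catch holds it shut: press its upper edge in 3 to 6 mm (about 4 N; 12 N does no harm); let go, a sprung rod pushes it ajar to about 0.42. Damped; it leans back on the rod until carried past upright (0.70), then sinks to its stop by itself in 2 to 4 s.
- flap_edge (a point): Middle of the flap's free (upper) edge, on its outer face, moving with it. The flap is 116 mm wide, 5 mm thick, and reaches 112 mm from the hinge line. Its axes turn with the flap: x from hinge to this edge, y along the edge, z out of the outer face. A dark press pad lies 15 mm below the edge, in the middle.
- flap_hinge (a point): Middle of the flap's hinge line (it runs along the console's y), at x = 10, y = 0, z = 67 mm in the console's frame; its axes are the console's.
- label: Centre of the white code label, 44 wide x 30 mm high with a dark square pattern, on the black module inside the opening, 34 mm below the slope's surface, 40 mm up the slope from the hinge line. x points up the slope, y along the console's y, z square out of the label (up and to the front). A thin push rod stands out of the opening near y = -50 mm.
- tray: Grey foam tool tray, fixed, 246 (x) x 120 (y) x 50 mm high. Origin: centre of its underside, x along the recess. The reader lies flush in the recess, its underside 20 mm above the bench; an open finger channel crosses the whole tray from x = -2 to 46 mm, its floor 8 mm above the bench: only there can the reader be gripped, by its neck.
- reader: Wand-shaped code reader, 190 mm long, about 0.18 kg, no trigger. Origin: middle of its flat underside; x points to the nose (the way it reads), z up as it lies. From the tail: black ribbed rubber grip 30 wide x 28 high, x = -95 to -5 mm; light grey neck 24 wide x 24 high, to x = 47; light grey head 34 wide x 28 high, to x = 95 mm.
- reader_window (a point): Middle of the reading window in the nose face, x = 95, z = 14 mm in the reader's frame; it reads straight along the reader's x.
- reader_grip (a point): Middle of the rubber grip, x = -50, z = 14 mm in the reader's frame.
- reader_neck (a point): Middle of the neck, x = 22, z = 12 mm in the reader's frame, above the tray's finger channel at the start.
- tape_roll: Bystander: roll of masking tape lying flat, 104 mm across, 24 mm high; origin under its centre.
- torch: Bystander: black hand torch standing upright on its head, 34 mm across at the foot, 145 mm tall; origin under its centre.
- screwdriver: Bystander: screwdriver lying on the bench, about 200 mm long, along its x.
There are look-alikes about, which are no part of the job. Leave any green or purple look-alike of the reader alone.

How it is judged:
On the way, in this order (a step that is already met when the one before it is completed fails the run):
1. the flap has popped and is swung right down (beyond 2.3 rad) (value of joint flap above 2.3 rad), for 0.2 s.
2. the reader is out of its tray, lying flat on the bench top, let go (height (world z) of reader below 0.006 m and angle between reader's own z axis and vertical below 0.1 rad and contact force between the fingers and reader below 0.1 N and linear speed of reader below 0.02 m/s), for 0.2 s.
3. held by the rubber grip (within 40 mm of its middle), still for 0.9 s: label centre within 10 mm of the reading line, 20 to 70 mm ahead of the window, line within 0.35 rad of square (y of label in the frame of reader_window between -0.01 and 0.01 m and z of label in the frame of reader_window between -0.01 and 0.01 m and x of label in the frame of reader_window between 0.02 and 0.07 m and angle between the x axis of reader and the z axis of label, either way round below 0.35 rad and distance between the grasp point and reader_grip below 0.04 m and contact force between the fingers and reader above 1 N and linear speed of reader below 0.02 m/s and angular speed of reader below 0.15 rad/s and value of joint flap above 2.3 rad), for 0.9 s.
At the end, for the whole second after the job is handed in: The flap is down (beyond 2.3 rad) and the reader lies flat on the bench top (underside within 6 mm of it, tilted less than 0.1 rad), let go and at rest (all of step 2 and value of joint flap above 2.3 rad and height (world z) of reader above -0.004 m); the robot touches nothing.
It fails at once if the reader is dropped from a height (moves faster than 0.7 m/s while the fingers do not hold it) (linear speed of reader above 0.7 m/s and contact force between the fingers and reader below 0.1 N).
It fails at once if a bystander is moved by more than 30 mm (distance of any of tape_roll, torch, screwdriver from where it was at the start of the episode above 0.03 m).
It also fails if it takes over 72 s, if anything falls off the work surface, if the arm or the gripper's body presses on something with over 40 N, if the wrist force passes 120 N, or if a joint passes its speed limit or range.

ROBOT

A 6-joint arm with a two-finger parallel gripper is mounted at the origin on the work surface. World frame = base frame: x ahead of the robot, y to its left, z up, the work surface at z = 0. Lengths are in m, angles in rad, forces in N, time in s.
With the tool pointing down it reaches from about 0.3 to 0.825 m from the base axis. Payload 5.4 kg.
Tool frame: the origin (TCP) lies at the very end of the fingers, on their centre line; the grasp point (between the pads) lies hold_point_z behind it (hold_point_z is the distance from the TCP to the grasp point, in m); y points along the fingers, x is the direction in which the jaws open and shut, and the axes are right-handed (so a half turn about y gives the same grasp; the last joint's range is limited). The gripper opens to 92 mm and grips with 3 to 60 N. Pads are 20 mm wide; open, the fingers measure 128 mm over their backs; the gripper's body (75 mm by 189 mm) begins 69 mm behind the grasp point.
Start: joints at [1.14, 0.158, 1.597, -0, 1.386, -0.21], TCP at [0.126, 0.561, 0.215] pointing down, gripper open.
Joint ranges: [-2.91, 2.91], [-0.94, 2.29], [0.18, 2.7], [-1.29, 4.43], [0.17, 2.64], [-3, 3]. Speed limits (rad/s): [2.57, 2.57, 3.14, 3.14, 3.14, 3.14].

INTERFACE

Orientations are given as a rotation vector (axis times angle).
In Python, from workcell import * gives the robot as it stands. The module is installed in compiled form; this text tells all that it offers.
- The arm moves only by the tool servo_tool, never from a script. Its argument "moves" is a list of rows, each a list of 7 numbers: the shift along the tool's x, y, z in m, then the turn, a rotation vector about the tool's x, y, z in degrees, then the finger opening in m, from 0 to 0.0919. A call has 1 to 20 rows; each row shifts and turns the commanded pose from where the row before left it, along the tool's axes as they then stand; what a row does not reach is not made up. A row lasts 1/8 s, in which the tool goes at most 62.5 mm and 10.7 degrees, less where a joint would pass 70% of its speed; a pose out of reach is approached as far as the arm can. A call with a gripper value outside its range is refused whole. The fingers move at their own pace and stop on an object; the grip force is fixed at half the most. Time passes only in rows, so rows that do not move let the fingers close. It gives the time, the measured TCP pose, the force and the opening at its end, in the units of the state.
- observe(): the state, without advancing time (a new reading comes with each control period).
- capture(name): name is "scene" or "top"; returns (picture, depth): 400x640x3 uint8, red, green, blue; 400x640 float32, m along the optical axis (not along the pixel's ray), 0 where there is no reading.
- camera_params(name): a dict with "vfov" (degrees; the focal length in pixels is half the picture's height over the tangent of half this angle, whatever the lens; pixels are square), "cx", "cy" (the principal point, pixels), "T" (4x4, takes a point from camera to world coordinates). Camera axes: x right, y up, looking along -z (the intrinsics and any distortion apply to the point x, -y, -z); pixel columns grow to the right and rows downward; lengths in m; the calibration is good to about 2 mm. A picture is of the moment at which its call begins. camera_params takes no time and is no camera call.
- hand_in(): hands the job in, once; it reports no verdict.
The state is a dict: "time_s": time; "joint_positions": joint angles; "qvel": joint speeds; "joint_torque": joint torques, N m; "tcp_pos": TCP position; "tcp_rot": TCP orientation; "contact_force": force on the tool from outside, world axes, zero at the start; "moment": the same for the moment, N m; "width": opening from 0.0 (shut) to 1.0 (fully open).
Only numpy, scipy, OpenCV 4.12 (cv2) and the standard library are available. Lean on these libraries where they do the work, as an engineer would, in place of code of your own. Each camera call takes 0.05 s, during which the arm holds its last target.

## Working session

There is one attempt and no reset: what is moved stays moved. The work goes in short steps, Python scripts to look and compute and a tool call to move; the robot and the scene stay as the last step left them, time stands still between calls to the robot, and variables do not carry over. Pictures are saved under pics/ and viewed, and the job is handed in when it is done.

Besides the shell and the picture viewer there is one more tool, called after "Call:" by a JSON object that holds its "op" and its "data", one argument or row to a line. servo_tool: Moves the arm, as the interface text tells. Its arguments: {"type":"object","properties":{"moves":{"type":"array","items":{"type":"array","items":{"type":"number"}}}},"required":["moves"]}

```bash
mkdir -p pics; ls
python3 - <<'E'
from workcell import *
import cv2,numpy as np
print(observe())
for n in ("scene","top"):
    p,d=capture(n); cv2.imwrite(f"pics/{n}0.png",p[:,:,::-1]); np.savez(f"{n}0.npz",p=p,d=d)
    print(n,camera_params(n), d.min(), d.max(), (d==0).mean())
E
```

```text
pics
{'time_s': 0.0, 'joint_positions': array([ 1.13987306e+00,  1.59077772e-01,  1.59822582e+00, -1.46395105e-05,
        1.38616733e+00, -2.10119268e-01]), 'qvel': array([ 1.00266928e-03, -6.44902929e-05, -1.79058592e-04, -9.29116998e-04,
        1.27653030e-03,  1.57865454e-03]), 'joint_torque': array([ 6.06321610e-04, -3.85557783e+01, -3.22116959e+01,  7.02866167e-02,
        3.78284790e-02, -1.80672332e-04]), 'tcp_pos': array([0.12570436, 0.56045576, 0.21360599]), 'tcp_rot': array([-1.30646107, -1.04374782,  1.04654509]), 'contact_force': array([-0.12722007, -0.0925129 ,  0.26942275]), 'moment': array([-0.0011594 , -0.03132646, -0.01450184]), 'width': 0.9991107286730907}
scene {'vfov': 44.425291583425704, 'cx': 322.6074628727741, 'cy': 197.32904849262255, 'T': array([[ 0.83417674, -0.3516301 ,  0.42485933,  1.27842036],
       [ 0.55116785,  0.55816699, -0.62021255, -1.057708  ],
       [-0.01905705,  0.75153568,  0.65941713,  1.23773586],
       [ 0.        ,  0.        ,  0.        ,  1.        ]])} 0.0 3.9472528 0.004015625
top {'vfov': 47.490164731083055, 'cx': 323.28116033398186, 'cy': 187.95303005444296, 'T': array([[ 3.76778239e-03,  9.87644559e-01, -1.56665341e-01,
         3.63852328e-01],
       [-9.99992758e-01,  3.63715839e-03, -1.12044827e-03,
        -5.30281083e-03],
       [-5.36787980e-04,  1.56668428e-01,  9.87651110e-01,
         1.48261378e+00],
       [ 0.00000000e+00,  0.00000000e+00,  0.00000000e+00,
         1.00000000e+00]])} 0.0 2.3738687 0.0038203125
```

View pics/scene0.png

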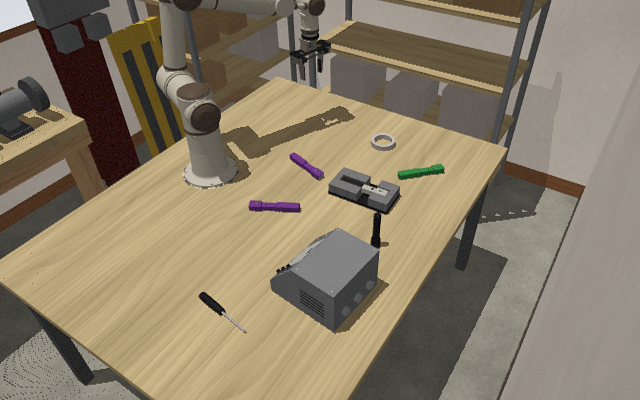

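View pics/top0.png

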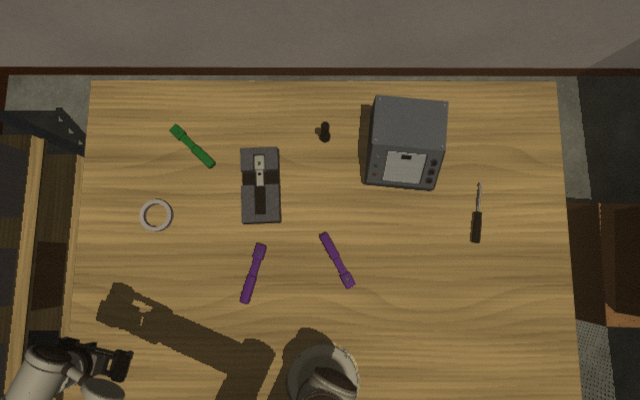

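Run:
```python
from workcell import *
from scipy.spatial.transform import Rotation as R
import builtins
print([k for k in globals() if not k.startswith('__')])
s=observe(); print(R.from_rotvec(s['tcp_rot']).as_matrix().round(3)); print(globals().get('hold_point_z'))
```

```text
['capture', 'camera_params', 'hand_in', 'observe', 'Unreachable', 'hold_point_z', 'R', 'builtins']
[[ 0.219 -0.001 -0.976]
 [ 0.976 -0.002  0.219]
 [-0.002 -1.     0.   ]]
0.0187
```

```bash
cat > h.py <<'E'
from workcell import *
import numpy as np, cv2
from scipy.spatial.transform import Rotation as R
def cam(n):
    c=camera_params(n); f=200/np.tan(np.radians(c['vfov']/2)); return f,c['cx'],c['cy'],c['T']
def ray(n,u,v):
    f,cx,cy,T=cam(n); u=np.asarray(u,float);v=np.asarray(v,float)
    d=np.stack([(u-cx)/f,-(v-cy)/f,-np.ones_like(u)],-1); return T[:3,3],d@T[:3,:3].T
def onplane(n,u,v,z):
    o,d=ray(n,u,v); t=(z-o[2])/d[...,2]; return o+t[...,None]*d
def cloud(n,dep):
    v,u=np.mgrid[0:400,0:640]; o,d=ray(n,u,v); return o+dep[...,None]*d
def proj(n,P):
    f,cx,cy,T=cam(n); q=(np.asarray(P)-T[:3,3])@T[:3,:3]; return np.stack([cx+f*q[...,0]/-q[...,2],cy-f*q[...,1]/-q[...,2]],-1)
def crop(p,u0,v0,u1,v1,k,name):
    cv2.imwrite(name,cv2.resize(p[v0:v1,u0:u1,::-1],None,fx=k,fy=k,interpolation=cv2.INTER_CUBIC))
E
python3 - <<'E'
from h import *
a=np.load('top0.npz'); p,d=a['p'],a['d']
crop(p,230,90,460,230,3.4,'pics/topc.png')
C=cloud('top',d)
for (u,v) in [(520,300),(300,330),(120,100),(250,205),(270,205),(260,170),(260,205),(410,120),(405,165),(405,185),(325,130),(155,202),(477,230)]:
    print(u,v,C[v,u].round(4),onplane('top',u,v,0).round(3))
a=np.load('scene0.npz'); p,d=a['p'],a['d']
crop(p,240,150,460,340,3.5,'pics/scc.png')
C=cloud('scene',d)
for (u,v) in [(150,300),(340,170),(360,180),(330,260)]: print(u,v,C[v,u].round(4))
E
```

```text
520 300 [ 0.2412 -0.6287  0.0029] [ 0.241 -0.63   0.   ]
300 330 [ 0.146   0.068  -0.0022] [0.146 0.068 0.   ]
120 100 [ 8.999e-01  6.902e-01 -1.000e-04] [0.9  0.69 0.  ]
250 205 [0.5352 0.2282 0.0523] [0.541 0.237 0.   ]
270 205 [0.5353 0.1647 0.0538] [0.542 0.171 0.   ]
260 170 [0.6498 0.2005 0.0447] [0.659 0.207 0.   ]
260 205 [0.5357 0.1969 0.0497] [0.542 0.204 0.   ]
410 120 [ 0.7779 -0.262   0.1734] [ 0.833 -0.296  0.   ]
405 165 [ 0.6531 -0.2544  0.1146] [ 0.677 -0.275  0.   ]
405 185 [ 0.6007 -0.2636  0.0555] [ 0.61  -0.274  0.   ]
325 130 [ 0.7593 -0.0084  0.1284] [ 0.797 -0.009  0.   ]
155 202 [0.5474 0.5406 0.023 ] [0.55  0.549 0.   ]
477 230 [ 0.4609 -0.4968  0.0221] [ 0.462 -0.504  0.   ]
150 300 [ 0.2952 -0.5868  0.0029]
340 170 [ 0.4465  0.2878 -0.0019]
360 180 [0.5809 0.2156 0.0536]
330 260 [ 0.7601 -0.2715  0.1711]
```

View pics/topc.png

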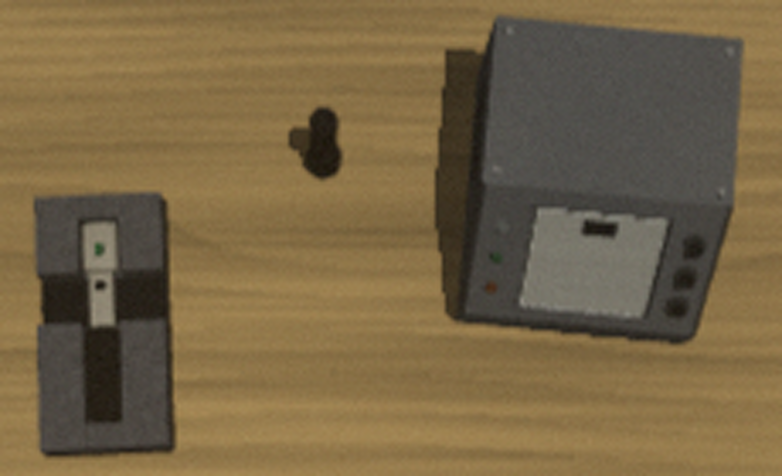

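View pics/scc.png

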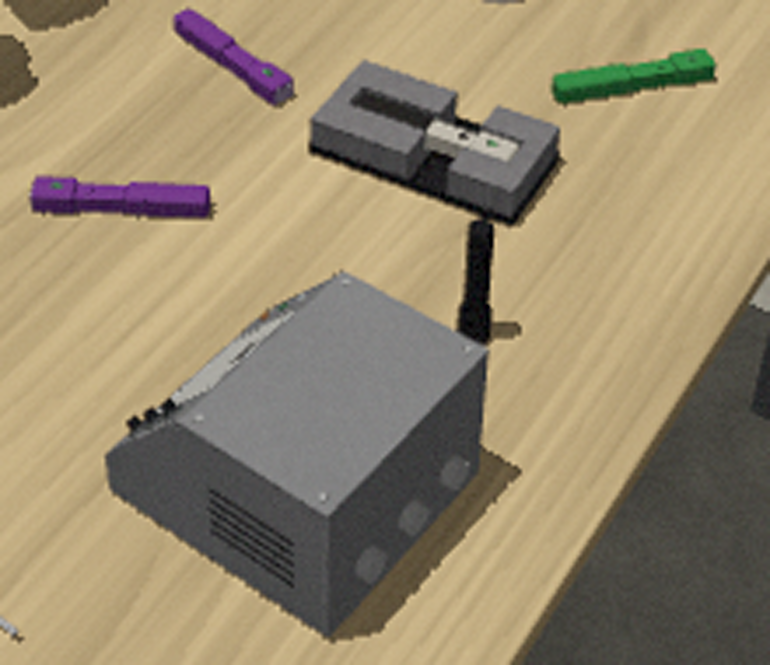

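Run:
```python
from h import *
a=np.load('top0.npz'); p,d=a['p'],a['d']
C=cloud('top',d)
def fit(L,W):
    lc,wc=L.mean(0),W.mean(0); A=L-lc;B=W-wc
    th=np.arctan2((A[:,0]*B[:,1]-A[:,1]*B[:,0]).sum(),(A*B).sum()); c,s=np.cos(th),np.sin(th)
    Rm=np.array([[c,-s],[s,c]]); t=wc-Rm@lc; return t,th,(L@Rm.T+t-W)
pc=np.array([(498,17),(742,40),(733,205),(485,182)])/3.4+[230,90]-0.35
W=onplane('top',pc[:,0],pc[:,1],0.17)[:,:2]
L=np.array([(250,110),(250,-110),(96,-110),(96,110)])/1e3
t,th,r=fit(L,W);print('top',t,np.degrees(th),r.round(4).tolist())
pf=np.array([(536,207),(668,218),(648,318),(519,308)])/3.4+[230,90]-0.35
zs=np.array([.153,.153,.067,.067]);
W2=np.array([onplane('top',u,v,z)[:2] for (u,v),z in zip(pf,zs)])
L2=np.array([(82,58),(82,-58),(10,-58),(10,58)])/1e3
t2,th2,r2=fit(L2,W2);print('flap',t2,np.degrees(th2),r2.round(4).tolist())
# masks
hsv=cv2.cvtColor(p,cv2.COLOR_RGB2HSV)
m=((C[...,2]>.165)&(C[...,0]>.55)&(C[...,1]<-.1)&(C[...,1]>-.45)).astype(np.uint8)
# tray by height
m=((C[...,2]>.035)&(C[...,2]<.07)&(C[...,0]>.45)&(C[...,0]<.8)&(C[...,1]>.05)&(C[...,1]<.35)).astype(np.uint8)
cs,_=cv2.findContours(cv2.morphologyEx(m,cv2.MORPH_CLOSE,np.ones((9,9))),0,2); c=max(cs,key=cv2.contourArea)
q=onplane('top',c[:,0,0],c[:,0,1],.05)[:,:2].astype(np.float32)
print('tray',cv2.minAreaRect(q))
# light gray reader
m=((p.min(-1)>105)&(hsv[...,1]<60)).astype(np.uint8); m[:, :245]=0;m[:,275:]=0;m[:150]=0;m[215:]=0
cs,_=cv2.findContours(m,0,2); c=max(cs,key=cv2.contourArea)
q=onplane('top',c[:,0,0],c[:,0,1],.046)[:,:2].astype(np.float32); print('reader light',cv2.minAreaRect(q),cv2.boundingRect(c))
print(p[160:200:6,260],p[175,235:280:5])
# bystanders
for n,(u,v) in dict(torch=(325,139),):pass
```

```text
top [ 0.60028674 -0.24760934] -5.288648275936368 [[0.0013, 0.0013], [0.0016, -0.0018], [-0.0016, -0.0014], [-0.0012, 0.0019]]
flap [ 0.60094058 -0.24853336] -3.979120211688413 [[-0.0024, -0.0009], [-0.0009, -0.0005], [0.0021, 0.0027], [0.0012, -0.0012]]
tray ((0.6054474115371704, 0.20001250505447388), (0.24381129443645477, 0.12163132429122925), 2.9559438228607178)
reader light ((0.6757816076278687, 0.20421454310417175), (0.03990451619029045, 0.02579861879348755), 1.5638823509216309) (255, 156, 9, 13)
[[139 130 111]
 [143 135 117]
 [111 103  88]
 [143 137 116]
 [146 136 116]
 [ 38  30  22]
 [ 35  31  23]] [[137 112  70]
 [140 113  72]
 [ 38  32  25]
 [ 35  30  24]
 [ 49  44  34]
 [114 106  92]
 [ 39  33  28]
 [ 38  35  27]
 [ 34  29  18]]Traceback (most recent call last):
  File "<stdin>", line 31, in <module>
ValueError: too many values to unpack (expected 2)
```

```bash
cat >> h.py <<'E'
TH=np.radians(-4.8); CO=np.array([0.6005,-0.248,0]); RC=R.from_euler('z',TH).as_matrix()
def con(x,y,z): return CO+RC@np.array([x,y,z])
def tool(yaw_x,pitch): # tool x at world yaw (deg); approach down, then turn about tool x
    a=np.radians(yaw_x); X=np.array([np.cos(a),np.sin(a),0]);Y=np.array([0,0,-1.]);Z=np.cross(X,Y)
    return np.c_[X,Y,Z]@R.from_euler('x',pitch,degrees=True).as_matrix()
def go(P,Rt,s=None):
    s=s or observe(); R0=R.from_rotvec(s['tcp_rot']).as_matrix()
    print('t',round(s['time_s'],2),'tcp',s['tcp_pos'].round(4),'q',s['joint_positions'].round(3),'F',s['contact_force'].round(1),'w',round(s['width']*91.9,1))
    print(' shift(tool mm)',(R0.T@(P-s['tcp_pos'])*1e3).round(1),'turn deg',np.degrees(R.from_matrix(R0.T@Rt).as_rotvec()).round(2), 'dist',np.linalg.norm(P-s['tcp_pos']).round(3))
E
python3 - <<'E'
from h import *
n=RC@np.array([-np.sin(np.radians(50)),0,np.cos(np.radians(50))])
pad=con(.0723,0,.1413); print(pad,n)
go(pad+.1*n+[0,0,.05],tool(85.2,0));
E
```

```text
[ 0.67254643 -0.25404991  0.1413    ] [-0.76335782  0.06410095  0.64278761]
t 0.1 tcp [0.1257 0.5605 0.2138] q [ 1.14   0.159  1.598 -0.     1.386 -0.21 ] F [ 0.8  0.1 -0.1] w 91.5
 shift(tool mm) [-685.5  -40.9 -636.1] turn deg [-0.03 -7.85 -0.09] dist 0.936
```

Call:
{"op": "servo_tool", "data": {
  "moves": [
    [-0.0343, -0.002, -0.0318, 0, 0, 0, 0.0],
    [-0.0343, -0.002, -0.0318, 0, 0, 0, 0.0],
    [-0.0343, -0.002, -0.0318, 0, 0, 0, 0.0],
    [-0.0343, -0.002, -0.0318, 0, 0, 0, 0.0],
    [-0.0343, -0.002, -0.0318, 0, 0, 0, 0.0],
    [-0.0343, -0.002, -0.0318, 0, 0, 0, 0.0],
    [-0.0343, -0.002, -0.0318, 0, 0, 0, 0.0],
    [-0.0343, -0.002, -0.0318, 0, 0, 0, 0.0],
    [-0.0343, -0.002, -0.0318, 0, 0, 0, 0.0],
    [-0.0343, -0.002, -0.0318, 0, 0, 0, 0.0],
    [-0.0343, -0.002, -0.0318, 0, 0, 0, 0.0],
    [-0.0343, -0.002, -0.0318, 0, 0, 0, 0.0],
    [-0.0343, -0.002, -0.0318, 0, 0, 0, 0.0],
    [-0.0343, -0.002, -0.0318, 0, 0, 0, 0.0],
    [-0.0343, -0.002, -0.0318, 0, 0, 0, 0.0],
    [-0.0343, -0.002, -0.0318, 0, 0, 0, 0.0],
    [-0.0343, -0.002, -0.0318, 0, 0, 0, 0.0],
    [-0.0343, -0.002, -0.0318, 0, 0, 0, 0.0],
    [-0.0343, -0.002, -0.0318, 0, 0, 0, 0.0],
    [-0.0343, -0.002, -0.0318, 0, -7.85, 0, 0.0]
  ]
}}

```text
time_s: 2.6
tcp_pos: [0.5966, -0.2489, 0.254]
tcp_rot: [-1.245, -1.149, 1.15]
contact_force: [0.0, -0.7, -0.8]
width: 0.005
```

Run:
```python
from h import *
n=RC@np.array([-np.sin(np.radians(50)),0,np.cos(np.radians(50))])
pad=con(.0723,0,.1413)
go(pad+.05*n,tool(85.2,-50))
```

```text
t 2.6 tcp [ 0.5966 -0.2489  0.254 ] q [-0.582  0.321  1.327  0.     1.494 -2.072] F [ 0.  -0.7 -0.8] w 0.5
 shift(tool mm) [  1.   80.5 -37.8] turn deg [-50.05   0.16   0.11] dist 0.089
```

Call:
{"op": "servo_tool", "data": {
  "moves": [
    [0, 0, 0, -10, 0, 0, 0],
    [0, 0, 0, -10, 0, 0, 0],
    [0, 0, 0, -10, 0, 0, 0],
    [0, 0, 0, -10, 0, 0, 0],
    [0, 0, 0, -10, 0, 0, 0],
    [0, 0, 0, 0, 0, 0, 0]
  ]
}}

```text
time_s: 3.35
tcp_pos: [0.5938, -0.2452, 0.2494]
tcp_rot: [-1.863, -1.719, 0.637]
contact_force: [0.3, -0.2, 0.4]
width: 0.004
```

Run:
```python
from h import *
n=RC@np.array([-np.sin(np.radians(50)),0,np.cos(np.radians(50))])
pad=con(.0723,0,.1413)
go(pad+.03*n,tool(85.2,-50))
```

```text
t 3.35 tcp [ 0.5938 -0.2452  0.2494] q [-0.863 -0.192  2.097  0.873  0.769 -2.852] F [ 0.3 -0.2  0.4] w 0.4
 shift(tool mm) [ -3.  100.8  29.9] turn deg [-1.14 -0.32  0.32] dist 0.105
```

Call:
{"op": "servo_tool", "data": {
  "moves": [
    [-0.001, 0.02, 0.01, 0, 0, 0, 0],
    [-0.001, 0.02, 0.01, 0, 0, 0, 0],
    [-0.001, 0.02, 0.01, 0, 0, 0, 0],
    [0, 0.02, 0, 0, 0, 0, 0],
    [0, 0.02, 0, 0, 0, 0, 0],
    [0, 0, 0, 0, 0, 0, 0]
  ]
}}

```text
time_s: 4.1
tcp_pos: [0.6566, -0.252, 0.173]
tcp_rot: [-1.862, -1.713, 0.646]
contact_force: [-0.4, -0.8, -0.6]
width: 0.003
```

Run:
```python
from h import *
n=RC@np.array([-np.sin(np.radians(50)),0,np.cos(np.radians(50))])
pad=con(.0723,0,.1413)
go(pad,tool(85.2,-50))
p,d=capture('scene'); crop(p,240,150,460,340,3.5,'pics/sc1.png')
p,d=capture('top'); crop(p,330,80,480,220,4,'pics/top1.png')
```

```text
t 4.1 tcp [ 0.6566 -0.252   0.173 ] q [-0.763  0.083  1.999  1.015  0.589 -2.99 ] F [-0.4 -0.8 -0.6] w 0.2
 shift(tool mm) [-0.8 33.1 13.1] turn deg [-1.51 -0.15  0.09] dist 0.036
```

View pics/sc1.png

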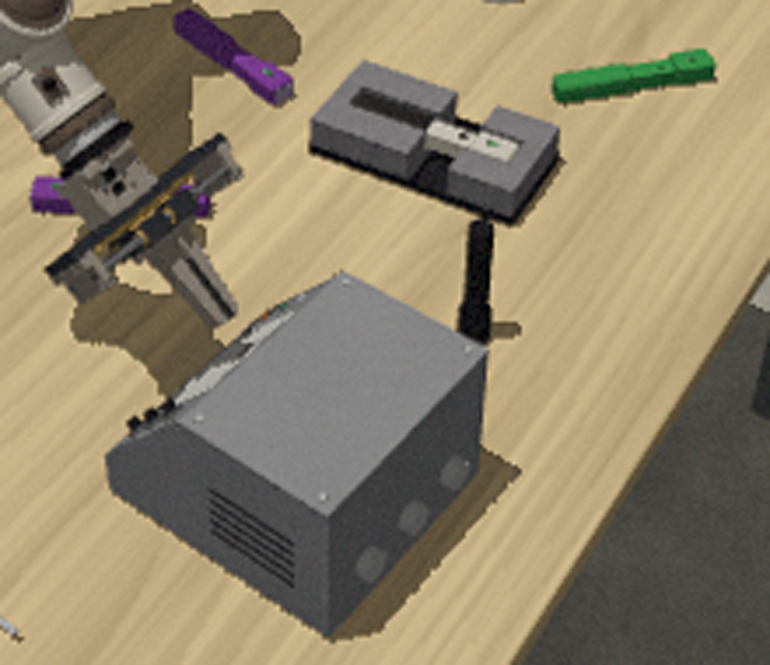

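View pics/top1.png

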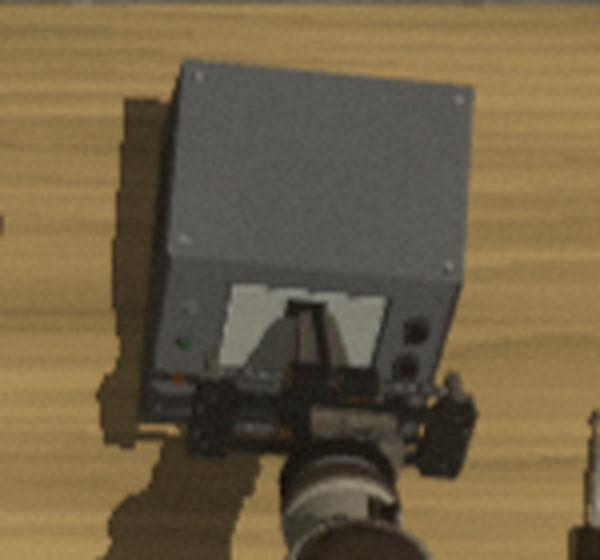

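Call:
{"op": "servo_tool", "data": {
  "moves": [
    [0, 0, 0.005, 0, 8, 0, 0],
    [0, 0, 0.005, 0, 8, 0, 0],
    [0, 0, 0, 0, 0, 0, 0]
  ]
}}

```text
time_s: 4.58
tcp_pos: [0.6481, -0.2511, 0.1656]
tcp_rot: [-1.856, -1.531, 0.364]
contact_force: [-0.6, -0.4, -0.4]
width: 0.005
```

Run:
```python
from h import *
n=RC@np.array([-np.sin(np.radians(50)),0,np.cos(np.radians(50))])
pad=con(.0723,0,.1413)
go(pad,tool(85.2,-50)@R.from_euler('y',16,degrees=True).as_matrix())
print(R.from_rotvec(observe()['tcp_rot']).as_matrix().round(3), -n)
```

```text
t 4.58 tcp [ 0.6481 -0.2511  0.1656] q [-0.774  0.076  2.026  1.043  0.585 -2.749] F [-0.6 -0.4 -0.4] w 0.4
 shift(tool mm) [-1.4 34.5  1.6] turn deg [-1.38 -0.17 -0.43] dist 0.035
[[ 0.264  0.747 -0.61 ]
 [ 0.942 -0.063  0.331]
 [ 0.208 -0.662 -0.72 ]] [ 0.76335782 -0.06410095 -0.64278761]
```

Press in steps, watching the force.

Call:
{"op": "servo_tool", "data": {
  "moves": [
    [0, 0.014, 0, 0, 0, 0, 0],
    [0, 0.012, 0, 0, 0, 0, 0],
    [0, 0.006, 0, 0, 0, 0, 0],
    [0, 0.003, 0, 0, 0, 0, 0]
  ]
}}

```text
time_s: 5.08
tcp_pos: [0.6746, -0.253, 0.1417]
tcp_rot: [-1.855, -1.53, 0.363]
contact_force: [-9.4, 2.2, 6.3]
width: 0.001
```

Call:
{"op": "servo_tool", "data": {
  "moves": [
    [0, 0.003, 0, 0, 0, 0, 0]
  ]
}}

```text
time_s: 5.2
tcp_pos: [0.6763, -0.2532, 0.1403]
tcp_rot: [-1.855, -1.531, 0.364]
contact_force: [-31.0, 5.2, 21.2]
width: 0.003
```

Call:
{"op": "servo_tool", "data": {
  "moves": [
    [0, 0.002, 0, 0, 0, 0, 0]
  ]
}}

```text
time_s: 5.32
tcp_pos: [0.6773, -0.2533, 0.1395]
tcp_rot: [-1.855, -1.532, 0.364]
contact_force: [-45.7, 8.2, 29.5]
width: 0.008
```

Call:
{"op": "servo_tool", "data": {
  "moves": [
    [0, -0.01, 0, 0, 0, 0, 0],
    [0, -0.015, 0, 0, 0, 0, 0],
    [0, -0.025, 0, 0, 0, 0, 0],
    [0, -0.035, 0, 0, 0, 0, 0],
    [0, -0.035, 0, 0, 0, 0, 0],
    [0, 0, 0, 0, 0, 0, 0],
    [0, 0, 0, 0, 0, 0, 0]
  ]
}}

```text
time_s: 6.2
tcp_pos: [0.5887, -0.2458, 0.2174]
tcp_rot: [-1.855, -1.529, 0.363]
contact_force: [0.2, 0.3, -0.5]
width: -0.001
```

Run:
```python
from h import *
go(con(.065,0,.26),tool(85.2,0))
p,d=capture('scene'); crop(p,240,150,460,340,3.5,'pics/sc2.png'); np.savez('s2.npz',p=p,d=d)
p,d=capture('top'); crop(p,330,80,480,220,4,'pics/top2.png')
```

```text
t 6.2 tcp [ 0.5887 -0.2458  0.2174] q [-0.868 -0.16   2.135  0.924  0.725 -2.651] F [ 0.2  0.3 -0.5] w -0.1
 shift(tool mm) [ 22.   29.5 -80. ] turn deg [ 48.2  -15.29   6.88] dist 0.088
```

View pics/sc2.png

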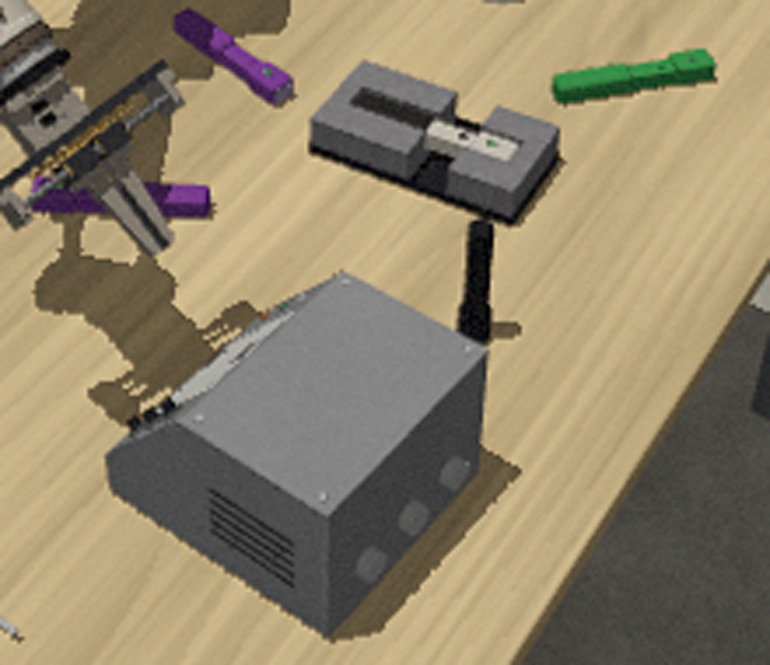

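View pics/top2.png

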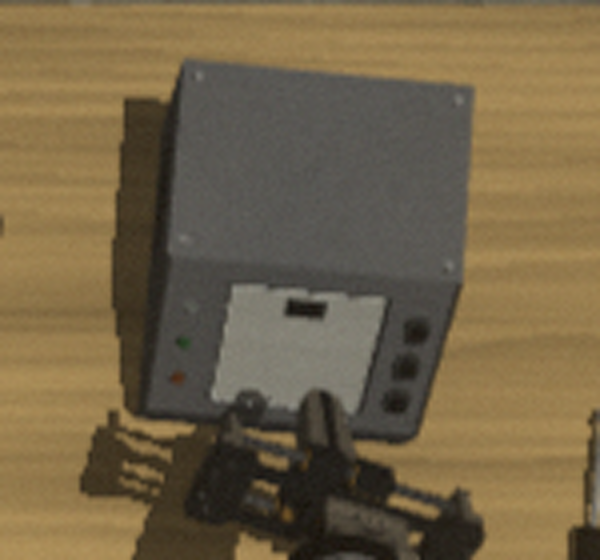

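Run:
```python
from h import *
n=np.array([-np.sin(np.radians(50)),0,np.cos(np.radians(50))]);s=np.array([np.cos(np.radians(50)),0,np.sin(np.radians(50))])
for T in ([0.6746,-0.253,0.1417],[0.6763,-.2532,.1403],[0.6773,-0.2533,0.1395]):
    l=RC.T@(np.array(T)-CO)-[.01,0,.067]; print(l.round(4),'up slope',l@s,'out',l@n)
# slope plane from depth
for f,nm in (('top0.npz','top'),('s2.npz','scene')):
    a=np.load(f);C=cloud(nm,a['d']);L=(C-CO)@RC-[.01,0,.067]
    m=(abs(L[...,1])<.05)&((L@s)>.02)&((L@s)<.09)&(abs(L@n)<.02); print(nm,m.sum(),np.median((L@n)[m]),np.std((L@n)[m]))
    m=((L@s)>-.02)&((L@s)<.13)&(abs(L[...,1])<.058)&(abs(L@n)<.02)
# pad in top
a=np.load('top0.npz');p=a['p']
o,d=ray('top',*np.mgrid[0:640,0:400].astype(float))
P=None
v,u=np.mgrid[0:400,0:640]; o,d=ray('top',u,v); nw=RC@n; q0=con(.01,0,.067); t=((q0-o)@nw)/(d@nw); P=(o+t[...,None]*d-q0)@RC
S=P@s;Y=P[...,1]
g=p.astype(int).sum(-1)
m=(abs(Y)<.03)&(S>.08)&(S<.112)&(g<200); print('pad px',m.sum(),S[m].mean(),Y[m].mean(),S[m].min(),S[m].max())
m=(abs(Y)<.07)&(S>-.03)&(S<.13)&(p.min(-1)>105); print('flap',np.percentile(S[m],[1,99]),np.percentile(Y[m],[1,99]))
```

```text
[0.0643 0.0012 0.0747] up slope 0.09852809400186077 out -0.0012086401317048107
[0.066  0.0012 0.0733] up slope 0.09855529574488747 out -0.0034190712642862622
[0.067  0.0011 0.0725] up slope 0.09858837216154892 out -0.004703069264161024
top 588 -5.390398714237506e-05 0.0023930402012115534
scene 85 0.0010534871407715423 0.0004632845896721
pad px 37 0.09729715085125998 0.0018092155240993625 0.08988947787247287 0.10412263883417608
flap [0.00235485 0.11029898] [-0.05187935  0.05712617]
```

Run:
```python
from h import *
n=np.array([-np.sin(np.radians(50)),0,np.cos(np.radians(50))]);s=np.array([np.cos(np.radians(50)),0,np.sin(np.radians(50))])
p,d=capture('top'); crop(p,330,80,480,220,4,'pics/top3.png')
p0,d0=np.load('top0.npz')['p'],np.load('top0.npz')['d']
for dd in (d0,d):
    L=(cloud('top',dd)-CO)@RC-[.01,0,.067]
    for lo,hi in((.06,.08),(.08,.1),(.1,.112),(.113,.125)):
        m=(abs(L[...,1])<.045)&((L@s)>lo)&((L@s)<hi)&(abs(L@n)<.03); print(lo,m.sum(),np.mean((L@n)[m]).round(5))
a=np.load('s2.npz');
for dd in (np.load('scene0.npz')['d'],a['d']):
    L=(cloud('scene',dd)-CO)@RC-[.01,0,.067]
    for lo,hi in((.06,.08),(.08,.1),(.1,.112),(.113,.125)):
        m=(abs(L[...,1])<.045)&((L@s)>lo)&((L@s)<hi)&(abs(L@n)<.03); print('s',lo,m.sum(),np.mean((L@n)[m]).round(5))
```

```text
0.06 153 -0.00015
0.08 161 -4e-05
0.1 96 0.00021
0.113 99 -0.00024
0.06 151 -0.0002
0.08 158 -2e-05
0.1 98 -3e-05
0.113 97 8e-05
s 0.06 24 0.00114
s 0.08 24 0.00128
s 0.1 18 0.00128
s 0.113 18 0.0009
s 0.06 24 0.00104
s 0.08 20 0.00137
s 0.1 17 0.0013
s 0.113 15 0.00099
```

View pics/top3.png

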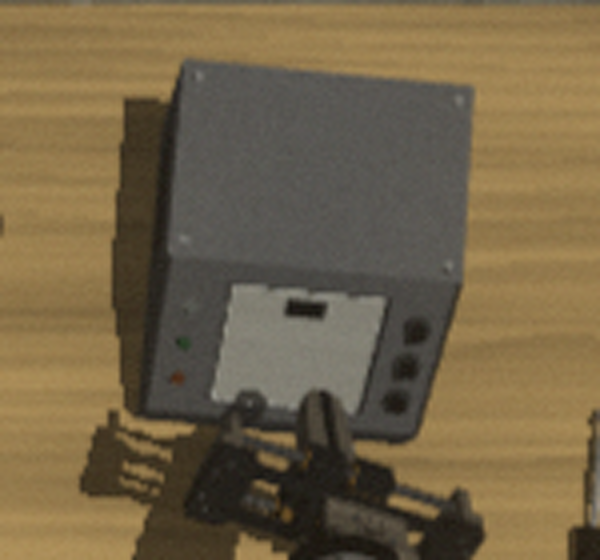

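Run:
```python
from h import *
n=np.array([-np.sin(np.radians(50)),0,np.cos(np.radians(50))]);s=np.array([np.cos(np.radians(50)),0,np.sin(np.radians(50))])
go(con(*(np.array([.01,0,.067])+.087*s+.008*n)),tool(85.2,-50)@R.from_euler('y',16,degrees=True).as_matrix())
```

```text
t 6.35 tcp [ 0.5887 -0.2453  0.2165] q [-0.868 -0.158  2.135  0.923  0.726 -2.651] F [ 0.1 -0.5 -0.6] w 0.2
 shift(tool mm) [ -4.7 105.3   9.6] turn deg [-1.49 -0.3  -0.36] dist 0.106
```

Call:
{"op": "servo_tool", "data": {
  "moves": [
    [-0.005, 0.03, 0.01, -1.5, -0.3, -0.4, 0],
    [0, 0.03, 0, 0, 0, 0, 0],
    [0, 0.03, 0, 0, 0, 0, 0],
    [0, 0.014, 0, 0, 0, 0, 0],
    [0, 0, 0, 0, 0, 0, 0]
  ]
}}

```text
time_s: 6.98
tcp_pos: [0.6601, -0.2529, 0.14]
tcp_rot: [-1.867, -1.55, 0.347]
contact_force: [0.4, -1.0, -1.0]
width: 0.007
```

```bash
cat >> h.py <<'E'
def so():
    n=np.array([-np.sin(np.radians(50)),0,np.cos(np.radians(50))]);s=np.array([np.cos(np.radians(50)),0,np.sin(np.radians(50))])
    o=observe();l=RC.T@(o['tcp_pos']-CO)-[.01,0,.067]; print('y,S,out mm',(np.array([l[1],l@s,l@n])*1e3).round(1),'F.n',(RC.T@o['contact_force'])@n, o['contact_force'].round(1),'t',o['time_s'],'q',o['joint_positions'].round(2))
E
python3 -c "
from h import *
so()"
```

```text
y,S,out mm [ 0.1 87.9  8.8] F.n -1.0554041599049229 [ 0.4 -1.  -1. ] t 6.975 q [-0.77  0.15  2.02  1.18  0.55 -2.9 ]
```

Call:
{"op": "servo_tool", "data": {
  "moves": [
    [0, 0.006, 0, 0, 0, 0, 0],
    [0, 0.003, 0, 0, 0, 0, 0]
  ]
}}

```text
time_s: 7.22
tcp_pos: [0.667, -0.2546, 0.1367]
tcp_rot: [-1.871, -1.551, 0.346]
contact_force: [0.2, 0.9, 0.0]
width: 0.006
```

Call:
{"op": "servo_tool", "data": {
  "moves": [
    [0, 0.0015, 0, 0, 0, 0, 0]
  ]
}}

```text
time_s: 7.35
tcp_pos: [0.6681, -0.2547, 0.1358]
tcp_rot: [-1.871, -1.551, 0.346]
contact_force: [-1.3, 0.1, 0.2]
width: 0.009
```

Call:
{"op": "servo_tool", "data": {
  "moves": [
    [0, 0.0015, 0, 0, 0, 0, 0]
  ]
}}

```text
time_s: 7.48
tcp_pos: [0.6691, -0.2548, 0.135]
tcp_rot: [-1.871, -1.551, 0.346]
contact_force: [-10.9, 2.7, 6.3]
width: 0.003
```

```bash
python3 -c "
from h import *
so()"
```

```text
y,S,out mm [-1.  90.  -1.5] F.n 12.51880947742911 [-10.9   2.7   6.3] t 7.475 q [-0.76  0.18  2.    1.21  0.54 -2.92]
```

Call:
{"op": "servo_tool", "data": {
  "moves": [
    [0, 0, 0, 0, 0, 0, 0]
  ]
}}

```text
time_s: 7.6
tcp_pos: [0.6691, -0.2548, 0.135]
tcp_rot: [-1.871, -1.551, 0.346]
contact_force: [-7.2, 0.8, 5.5]
width: 0.004
```

Call:
{"op": "servo_tool", "data": {
  "moves": [
    [0, 0.001, 0, 0, 0, 0, 0],
    [0, 0, 0, 0, 0, 0, 0]
  ]
}}

```text
time_s: 7.85
tcp_pos: [0.6697, -0.2549, 0.1344]
tcp_rot: [-1.871, -1.551, 0.346]
contact_force: [-4.0, 0.0, 2.5]
width: 0.004
```

```bash
python3 -c "
from h import *
so()"
```

```text
y,S,out mm [-1.1 89.9 -2.3] F.n 4.676933884227958 [-4.   0.   2.5] t 7.85 q [-0.76  0.18  2.    1.21  0.53 -2.92]
```

Call:
{"op": "servo_tool", "data": {
  "moves": [
    [0, 0.001, 0, 0, 0, 0, 0],
    [0, 0, 0, 0, 0, 0, 0]
  ]
}}

```text
time_s: 8.1
tcp_pos: [0.6705, -0.2549, 0.1338]
tcp_rot: [-1.871, -1.551, 0.346]
contact_force: [-10.0, 2.4, 6.5]
width: 0.008
```

Call:
{"op": "servo_tool", "data": {
  "moves": [
    [0, 0.001, 0, 0, 0, 0, 0],
    [0, 0, 0, 0, 0, 0, 0]
  ]
}}

```text
time_s: 8.35
tcp_pos: [0.6712, -0.255, 0.1331]
tcp_rot: [-1.871, -1.551, 0.346]
contact_force: [-9.5, 1.1, 6.3]
width: 0.008
```

```bash
python3 -c "
from h import *
so()"
```

```text
y,S,out mm [-1.1 89.8 -4.3] F.n 11.382111270570402 [-9.5  1.1  6.3] t 8.35 q [-0.75  0.19  1.99  1.21  0.53 -2.92]
```

Hold another moment, then back off.

Call:
{"op": "servo_tool", "data": {
  "moves": [
    [0, 0.0005, 0, 0, 0, 0, 0],
    [0, 0, 0, 0, 0, 0, 0]
  ]
}}

```text
time_s: 8.6
tcp_pos: [0.6714, -0.2551, 0.133]
tcp_rot: [-1.871, -1.551, 0.346]
contact_force: [-16.8, 2.9, 11.8]
width: 0.001
```

Call:
{"op": "servo_tool", "data": {
  "moves": [
    [0, -0.004, 0, 0, 0, 0, 0],
    [0, -0.006, 0, 0, 0, 0, 0],
    [0, -0.015, 0, 0, 0, 0, 0],
    [0, -0.025, 0, 0, 0, 0, 0],
    [0, -0.025, 0, 0, 0, 0, 0],
    [0, -0.025, 0, 0, 0, 0, 0],
    [0, 0, 0, 0, 0, 0, 0]
  ]
}}

```text
time_s: 9.48
tcp_pos: [0.5953, -0.2492, 0.1981]
tcp_rot: [-1.874, -1.551, 0.346]
contact_force: [0.8, -0.2, 0.1]
width: 0.003
```

Run:
```python
from h import *
go(con(.065,0,.26),tool(85.2,0))
p,d=capture('scene'); crop(p,240,150,460,340,3.5,'pics/sc4.png'); np.savez('s4.npz',p=p,d=d)
```

```text
t 9.47 tcp [ 0.5953 -0.2492  0.1981] q [-0.87  -0.111  2.151  1.031  0.683 -2.775] F [ 0.8 -0.2  0.1] w 0.3
 shift(tool mm) [ 26.9  14.2 -88.4] turn deg [ 49.91 -14.95   6.81] dist 0.093
```

View pics/sc4.png

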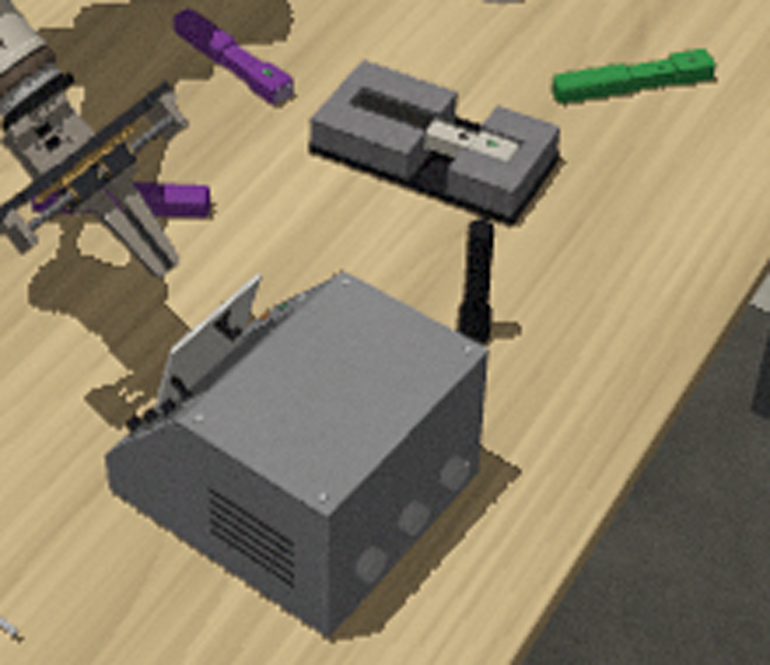

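Call:
{"op": "servo_tool", "data": {
  "moves": [
    [0, -0.03, 0, 0, 0, 0, 0],
    [0, -0.03, 0, 0, 0, 0, 0],
    [0, 0, 0, 9.8, -2, 1.4, 0],
    [0, 0, 0, 9.8, -3, 1.4, 0],
    [0, 0, 0, 9.8, -3, 1.4, 0],
    [0, 0, 0, 9.8, -3, 1.4, 0],
    [0, 0, 0, 9.8, -3, 1.4, 0],
    [0, 0, 0, 0, 0, 0, 0]
  ]
}}

```text
time_s: 10.52
tcp_pos: [0.5518, -0.2434, 0.2322]
tcp_rot: [-1.252, -1.154, 1.126]
contact_force: [-0.3, 0.3, -0.4]
width: 0.007
```

Run:
```python
from h import *
go(con(.066,0,.24),tool(85.2,0))
go(con(.066,0,.157),tool(85.2,0))
p,d=capture('top'); crop(p,330,80,480,220,4,'pics/top5.png')
```

```text
t 10.53 tcp [ 0.5518 -0.2434  0.2322] q [-0.624  0.214  1.499  0.016  1.426 -2.104] F [-0.3  0.3 -0.4] w 0.7
 shift(tool mm) [   0.7   -6.5 -115. ] turn deg [ 0.62 -0.56  0.69] dist 0.115
t 10.53 tcp [ 0.5518 -0.2434  0.2322] q [-0.624  0.214  1.499  0.016  1.426 -2.104] F [-0.3  0.3 -0.4] w 0.7
 shift(tool mm) [  -0.3   76.5 -114.1] turn deg [ 0.62 -0.56  0.69] dist 0.137
```

View pics/top5.png

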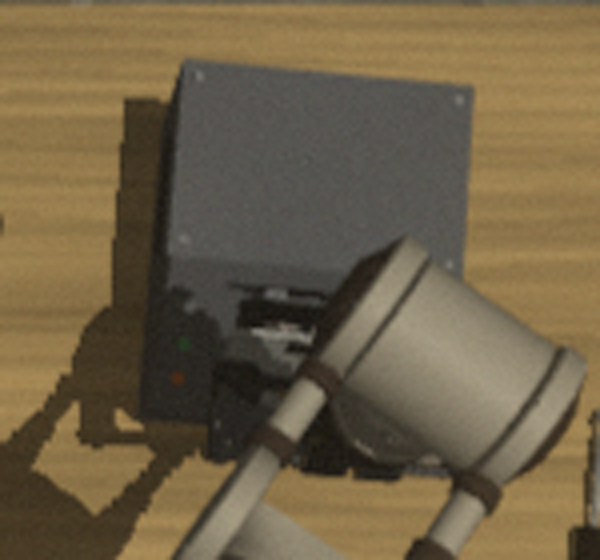

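Call:
{"op": "servo_tool", "data": {
  "moves": [
    [0, -0.006, -0.039, 0.6, -0.5, 0.7, 0],
    [0, 0, -0.038, 0, 0, 0, 0],
    [0, 0, -0.038, 0, 0, 0, 0],
    [0, 0, 0, 0, 0, 0, 0]
  ]
}}

```text
time_s: 11.08
tcp_pos: [0.6644, -0.2549, 0.2401]
tcp_rot: [-1.252, -1.146, 1.143]
contact_force: [-0.4, -0.5, -1.1]
width: 0.004
```

Run:
```python
from h import *
go(con(.066,0,.157),tool(85.2,0))
```

```text
t 11.07 tcp [ 0.6644 -0.2549  0.2401] q [-0.536  0.499  1.124  0.     1.516 -2.019] F [-0.4 -0.5 -1.1] w 0.4
 shift(tool mm) [ 1.6 83.1 -1.5] turn deg [ 0.16 -0.25 -0.05] dist 0.083
```

Call:
{"op": "servo_tool", "data": {
  "moves": [
    [0, 0.03, 0, 0, 0, 0, 0],
    [0, 0.03, 0, 0, 0, 0, 0],
    [0, 0.023, 0, 0, 0, 0, 0],
    [0, 0, 0, 0, 0, 0, 0]
  ]
}}

```text
time_s: 11.58
tcp_pos: [0.6634, -0.2557, 0.1594]
tcp_rot: [-1.256, -1.145, 1.142]
contact_force: [0.9, 0.2, 2.6]
width: 0.007
```

Call:
{"op": "servo_tool", "data": {
  "moves": [
    [0, 0, 0.01, 0, 0, 0, 0],
    [0, 0, 0.01, 0, 0, 0, 0],
    [0, 0, 0.01, 0, 0, 0, 0],
    [0, 0, 0.01, 0, 0, 0, 0]
  ]
}}

```text
time_s: 12.08
tcp_pos: [0.6299, -0.2527, 0.1691]
tcp_rot: [-1.272, -1.156, 1.138]
contact_force: [6.0, 5.8, 27.5]
width: 0.003
```

Call:
{"op": "servo_tool", "data": {
  "moves": [
    [0, 0, 0.01, 0, 0, 0, 0],
    [0, 0, 0.01, 0, 0, 0, 0],
    [0, 0, 0.01, 0, 0, 0, 0],
    [0, 0, 0.01, 0, 0, 0, 0],
    [0, 0, 0.01, 0, 0, 0, 0],
    [0, 0, 0.01, 0, 0, 0, 0]
  ]
}}

```text
time_s: 12.82
tcp_pos: [0.5638, -0.2463, 0.1611]
tcp_rot: [-1.257, -1.146, 1.143]
contact_force: [0.8, 0.7, 0.3]
width: 0.002
```

Run:
```python
from h import *
p,d=capture('scene'); crop(p,240,150,460,340,3.5,'pics/sc6.png')
```

```text
(no output)
```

View pics/sc6.png

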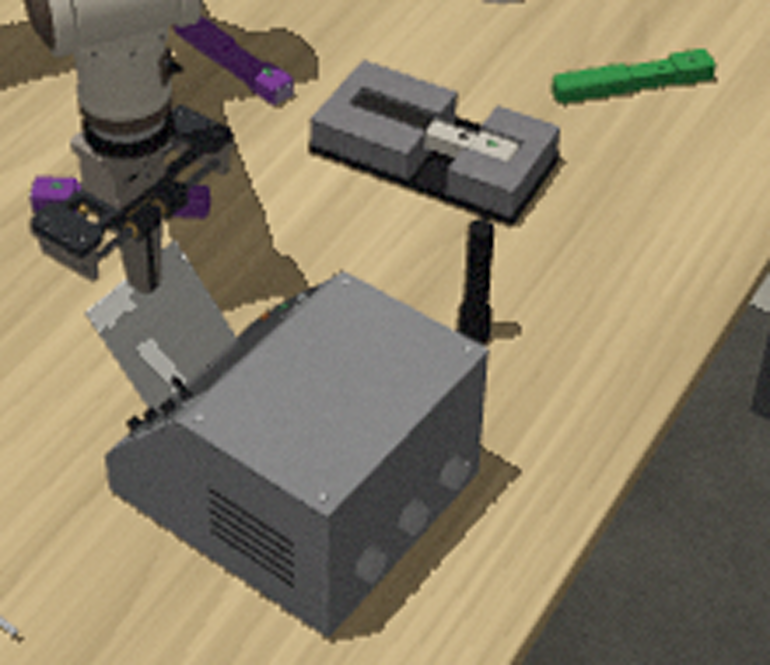

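Run:
```python
from h import *
p=np.load('top0.npz')['p']; hsv=cv2.cvtColor(p,cv2.COLOR_RGB2HSV)
m=((p.min(-1)>80)&(hsv[...,1]<65)).astype(np.uint8); m[:,:250]=0;m[:,270:]=0;m[:154]=0;m[190:]=0
for r0,r1,z in ((156,169,.048),(172,184,.044)):
    vs,us=np.nonzero(m[r0:r1]); 
    for r in range(r0,r1,2):
        u=np.nonzero(m[r])[0]; 
        if len(u): print(r,u.min(),u.max(),onplane('top',np.array([u.min()-.5,u.max()+.5]),np.array([r,r]),z)[:,:2].round(4).tolist(), onplane('top',np.array((u.min()+u.max())/2),np.array(r),z)[1].round(4))
vs,us=np.nonzero(m); print(vs.min(),vs.max())
# dark grip
g=(p.max(-1)<45).astype(np.uint8); 
for r in range(188,214,4):
    u=np.nonzero(g[r,250:272])[0]+250
    if len(u): print(r,u.min(),u.max(),onplane('top',np.array((u.min()+u.max())/2),np.array(r),.048)[:2].round(4))
# scene: reader neck/ head via depth cloud
for nm,f in(('top','top0.npz'),('scene','scene0.npz')):
    a=np.load(f);C=cloud(nm,a['d']);pp=a['p']
    mm=(C[...,0]>.6)&(C[...,0]<.71)&(abs(C[...,1]-.2)<.025)&(pp.min(-1)>(95 if nm=='top' else 150))&(C[...,2]>.03)
    print(nm,mm.sum(),C[mm].mean(0),np.percentile(C[mm],[3,97],axis=0).round(4).tolist())
    A=C[mm]; 
    if len(A)>10: print(np.degrees(np.arctan(np.polyfit(A[:,0],A[:,1],1)[0])))
```

```text
156 255 263 [[0.6951, 0.219], [0.6952, 0.1899]] 0.2044
158 255 263 [[0.6885, 0.2188], [0.6886, 0.1897]] 0.2043
160 255 263 [[0.6819, 0.2186], [0.682, 0.1896]] 0.2041
162 255 263 [[0.6753, 0.2184], [0.6754, 0.1894]] 0.2039
164 255 263 [[0.6687, 0.2182], [0.6689, 0.1892]] 0.2037
166 255 263 [[0.6622, 0.2181], [0.6623, 0.1891]] 0.2036
168 255 263 [[0.6556, 0.2179], [0.6557, 0.1889]] 0.2034
172 257 262 [[0.6433, 0.2117], [0.6434, 0.1924]] 0.202
174 257 262 [[0.6367, 0.2115], [0.6368, 0.1922]] 0.2019
176 257 262 [[0.6302, 0.2113], [0.6303, 0.192]] 0.2017
178 257 262 [[0.6237, 0.2112], [0.6237, 0.1919]] 0.2015
180 257 262 [[0.6171, 0.211], [0.6172, 0.1917]] 0.2014
182 257 263 [[0.6106, 0.2108], [0.6107, 0.1883]] 0.1996
155 185
188 255 264 [0.5905 0.2001]
192 255 264 [0.5776 0.1998]
196 255 264 [0.5647 0.1994]
200 255 264 [0.5519 0.1991]
204 255 264 [0.539  0.1988]
208 255 264 [0.5263 0.1985]
212 255 265 [0.5135 0.1965]
top 177 [0.65342011 0.20280281 0.0466464 ] [[0.6043, 0.1912, 0.0404], [0.6944, 0.2171, 0.0526]]
2.1065247676660075
scene 95 [0.65152301 0.20267178 0.04629728] [[0.6041, 0.189, 0.0385], [0.6935, 0.217, 0.0529]]
1.6368767383265852
```

Call:
{"op": "servo_tool", "data": {
  "moves": [
    [0, -0.03, 0, 0, 0, 0, 0.03],
    [0, -0.04, 0, 0, 0, 0, 0.06],
    [0.03, -0.02, -0.004, 0, 0, 0, 0.06],
    [0.04, 0, -0.006, 0, 0, 0, 0.06],
    [0.045, 0, -0.006, 0, 0, 0, 0.06],
    [0.045, 0, -0.006, 0, 0, 0, 0.06],
    [0.045, 0, -0.006, 0, 0, 0, 0.06],
    [0.045, 0, -0.006, 0, 0, 0, 0.06],
    [0.045, 0, -0.006, 0, 0, 0, 0.06],
    [0.045, 0, -0.006, 0, 0, 0, 0.06],
    [0.045, 0, -0.006, 0, 0, 0, 0.06],
    [0.045, 0, -0.006, 0, 0, 0, 0.06],
    [0, 0, 0, 0, 0, 0, 0.06]
  ]
}}

```text
time_s: 14.5
tcp_pos: [0.6591, 0.1795, 0.2466]
tcp_rot: [-1.251, -1.146, 1.147]
contact_force: [-0.5, -0.9, -0.3]
width: 0.65
```

Run:
```python
from h import *
go(np.array([.6275,.201,.12]),tool(92.5,0))
p,d=capture('scene'); crop(p,240,120,460,340,2.7,'pics/sc7.png')
p,d=capture('top'); crop(p,230,90,460,230,3.4,'pics/top7.png');np.savez('t7.npz',p=p,d=d)
```

```text
t 14.5 tcp [0.6591 0.1795 0.2466] q [ 0.09   0.42   1.215 -0.002  1.505 -1.395] F [-0.5 -0.9 -0.3] w 59.7
 shift(tool mm) [ 19.  126.5  33.5] turn deg [ 0.07 -7.36 -0.12] dist 0.132
```

View pics/sc7.png

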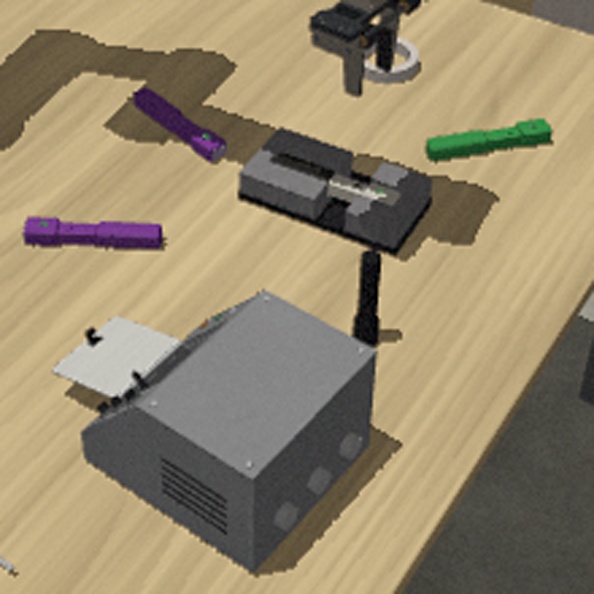

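View pics/top7.png

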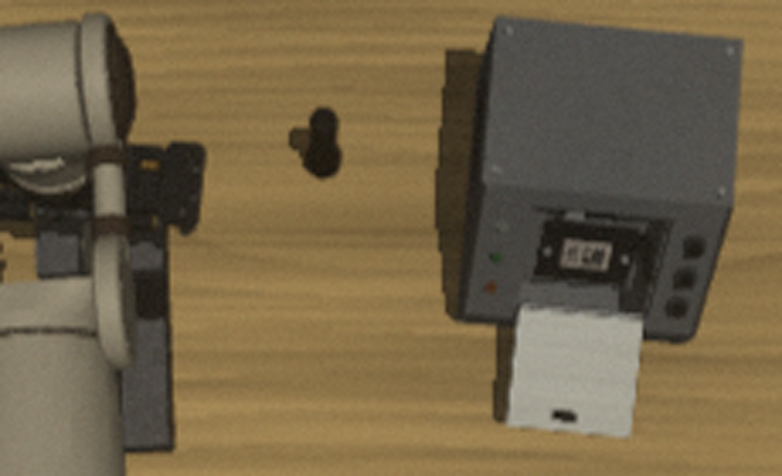

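Call:
{"op": "servo_tool", "data": {
  "moves": [
    [0.006, 0.03, 0.01, 0, -7, 0, 0.06],
    [0.007, 0.03, 0.01, 0, 0, 0, 0.06],
    [0.007, 0.03, 0.01, 0, 0, 0, 0.06],
    [0, 0, 0, 0, 0, 0, 0.06]
  ]
}}

```text
time_s: 15.1
tcp_pos: [0.6278, 0.1954, 0.1544]
tcp_rot: [-1.193, -1.228, 1.238]
contact_force: [-0.9, -0.1, 0.9]
width: 0.653
```

Run:
```python
from h import *
go(np.array([.627,.2015,.016]),tool(92,0))
p,d=capture('scene'); crop(p,300,100,420,230,5,'pics/sc8.png')
a=np.load('t7.npz');p,d=a['p'],a['d']; lab=con(.0618,0,.0758); print('label pred px',proj('top',lab),lab)
n=np.array([-np.sin(np.radians(50)),0,np.cos(np.radians(50))]);s=np.array([np.cos(np.radians(50)),0,np.sin(np.radians(50))])
v,u=np.mgrid[0:400,0:640]; o,dd=ray('top',u,v); t=((lab-o)@(RC@n))/(dd@(RC@n)); P=(o+t[...,None]*dd-lab)@RC
m=(abs(P[...,1])<.03)&(abs(P@s)<.025); 
lm=m&(p.min(-1)>75); ys,xs=np.nonzero(lm); print(lm.sum(), xs.min(),xs.max(),ys.min(),ys.max(), P[...,1][lm].min(),P[...,1][lm].max(),(P@s)[lm].min(),(P@s)[lm].max())
C=cloud('top',d); L=(C-lab)@RC; print('depth off', np.median((L@n)[lm]), C[lm].mean(0))
crop(p,370,140,440,200,10,'pics/lab.png')
```

```text
t 15.1 tcp [0.6278 0.1954 0.1544] q [ 0.12   0.418  1.401 -0.003  1.327 -1.483] F [-0.9 -0.1  0.9] w 60.0
 shift(tool mm) [  6.6 138.4  -0. ] turn deg [-0.24 -0.13 -0.21] dist 0.139
label pred px [402.35736349 164.76284341] [ 0.66208326 -0.25317129  0.0758    ]
56 395 409 161 168 -0.020061442269206014 0.022142803585171362 -0.011374572767328265 0.01562627115834853
depth off -0.001093781518146457 [ 0.66475246 -0.25073841  0.0768256 ]
```

View pics/sc8.png

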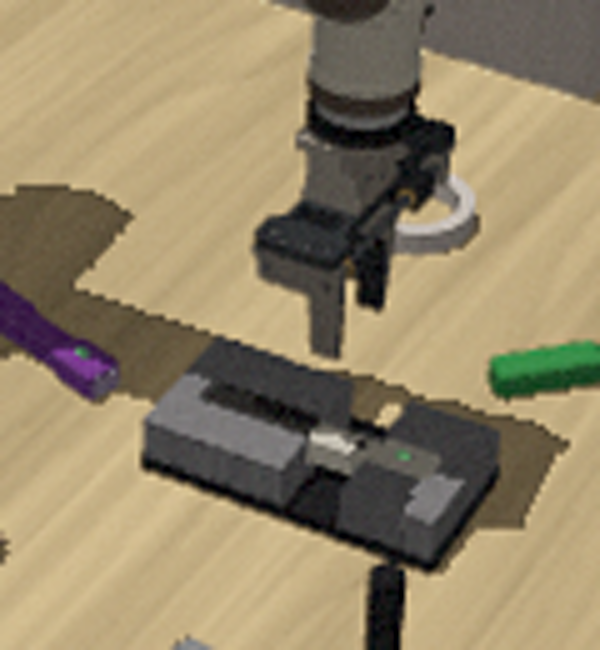

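View pics/lab.png

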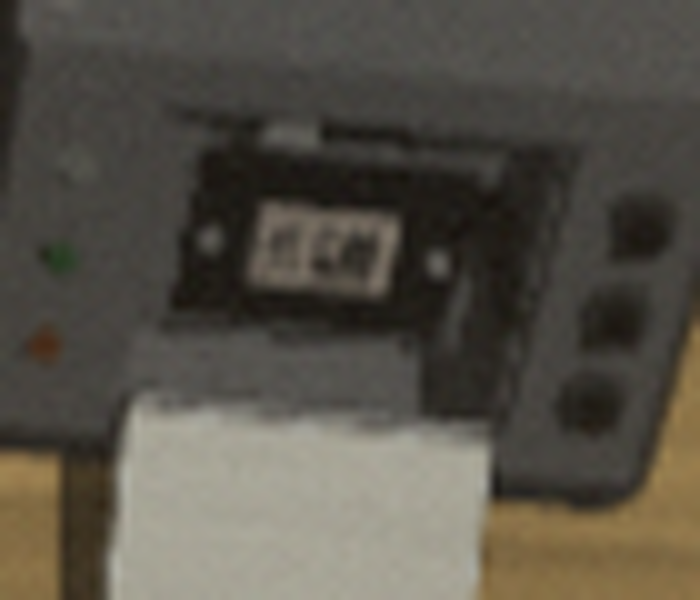

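Call:
{"op": "servo_tool", "data": {
  "moves": [
    [0.0033, 0.03, 0, 0, 0, 0, 0.06],
    [0.0033, 0.03, 0, 0, 0, 0, 0.06],
    [0, 0.03, 0, 0, 0, 0, 0.06],
    [0, 0.025, 0, 0, 0, 0, 0.06],
    [0, 0.018, 0, 0, 0, 0, 0.06],
    [0, 0.0055, 0, 0, 0, 0, 0.06],
    [0, 0, 0, 0, 0, 0, 0.06]
  ]
}}

```text
time_s: 16.02
tcp_pos: [0.6313, 0.203, 0.0196]
tcp_rot: [-1.198, -1.235, 1.234]
contact_force: [-0.4, -0.5, 0.1]
width: 0.653
```

Run:
```python
from h import *
go(np.array([.627,.2015,.016]),tool(92,0))
```

```text
t 16.02 tcp [0.6313 0.203  0.0196] q [ 0.131  0.579  1.465 -0.004  1.094 -1.472] F [-0.4 -0.5  0.1] w 60.0
 shift(tool mm) [-1.3  3.6  4.3] turn deg [ 0.19 -0.08 -0.16] dist 0.006
```

Call:
{"op": "servo_tool", "data": {
  "moves": [
    [-0.001, 0.0035, 0.004, 0, 0, 0, 0.06],
    [0, 0, 0, 0, 0, 0, 0.0],
    [0, 0, 0, 0, 0, 0, 0.0],
    [0, 0, 0, 0, 0, 0, 0.0],
    [0, 0, 0, 0, 0, 0, 0.0],
    [0, 0, 0, 0, 0, 0, 0.0]
  ]
}}

```text
time_s: 16.77
tcp_pos: [0.6267, 0.2022, 0.0154]
tcp_rot: [-1.197, -1.235, 1.235]
contact_force: [0.2, -0.0, 0.8]
width: 0.257
```

Call:
{"op": "servo_tool", "data": {
  "moves": [
    [0, 0, 0, 0, 0, 0, 0.05],
    [0, 0, 0, 0, 0, 0, 0.05],
    [0, -0.007, 0, 0, 0, 0, 0.05],
    [0, 0, 0, 0, 0, 0, 0.0],
    [0, 0, 0, 0, 0, 0, 0.0],
    [0, 0, 0, 0, 0, 0, 0.0],
    [0, 0, 0, 0, 0, 0, 0.0],
    [0, 0, 0, 0, 0, 0, 0.0]
  ]
}}

```text
time_s: 17.77
tcp_pos: [0.6264, 0.2021, 0.0222]
tcp_rot: [-1.196, -1.234, 1.235]
contact_force: [-0.8, 1.2, 0.4]
width: 0.256
```

Call:
{"op": "servo_tool", "data": {
  "moves": [
    [0, -0.01, 0, 0, 0, 0, 0.0],
    [0, -0.02, 0, 0, 0, 0, 0.0],
    [0, -0.03, 0, 0, 0, 0, 0.0],
    [0, -0.03, 0, 0, 0, 0, 0.0],
    [0, 0, 0, 0, 0, 0, 0.0]
  ]
}}

```text
time_s: 18.4
tcp_pos: [0.6292, 0.2024, 0.117]
tcp_rot: [-1.203, -1.241, 1.231]
contact_force: [-0.3, 0.5, -1.7]
width: 0.264
```

Run:
```python
from h import *
go(np.array([.592,.05,.09]),tool(92,0))
p,d=capture('scene'); crop(p,280,100,420,230,5,'pics/sc9.png')
```

```text
t 18.4 tcp [0.6292 0.2024 0.117 ] q [ 0.131  0.451  1.434 -0.004  1.246 -1.473] F [-0.3  0.5 -1.7] w 24.2
 shift(tool mm) [-151.    26.9   42.6] turn deg [ 0.59 -0.08 -0.14] dist 0.159
```

View pics/sc9.png

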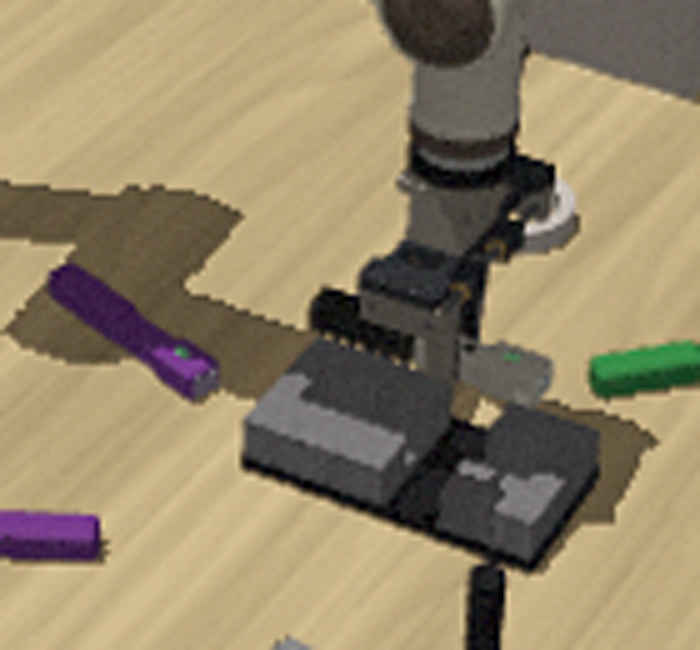

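Call:
{"op": "servo_tool", "data": {
  "moves": [
    [-0.025, 0, 0.007, 0, 0, 0, 0.0],
    [-0.035, 0, 0.009, 0, 0, 0, 0.0],
    [-0.035, 0, 0.009, 0, 0, 0, 0.0],
    [-0.035, 0, 0.009, 0, 0, 0, 0.0],
    [-0.02, 0, 0.009, 0, 0, 0, 0.0],
    [0, 0.02, 0, 0, 0, 0, 0.0],
    [0, 0.02, 0, 0, 0, 0, 0.0],
    [0, 0.02, 0, 0, 0, 0, 0.0],
    [0, 0.015, 0, 0.6, 0, 0, 0.0],
    [0, 0.008, 0, 0, 0, 0, 0.0],
    [0, 0, 0, 0, 0, 0, 0.0]
  ]
}}

```text
time_s: 19.82
tcp_pos: [0.5883, 0.0508, 0.029]
tcp_rot: [-1.188, -1.226, 1.241]
contact_force: [-0.1, 0.1, -1.5]
width: 0.259
```

Run:
```python
from h import *
go(np.array([.592,.05,.004]),tool(92,0))
p,d=capture('scene'); crop(p,240,130,400,260,5,'pics/sc10.png')
```

```text
t 19.82 tcp [0.5883 0.0508 0.029 ] q [-0.116  0.414  1.679 -0.005  1.058 -1.718] F [-0.1  0.1 -1.5] w 23.8
 shift(tool mm) [-0.9 24.9 -3.9] turn deg [-0.53 -0.05 -0.16] dist 0.025
```

View pics/sc10.png

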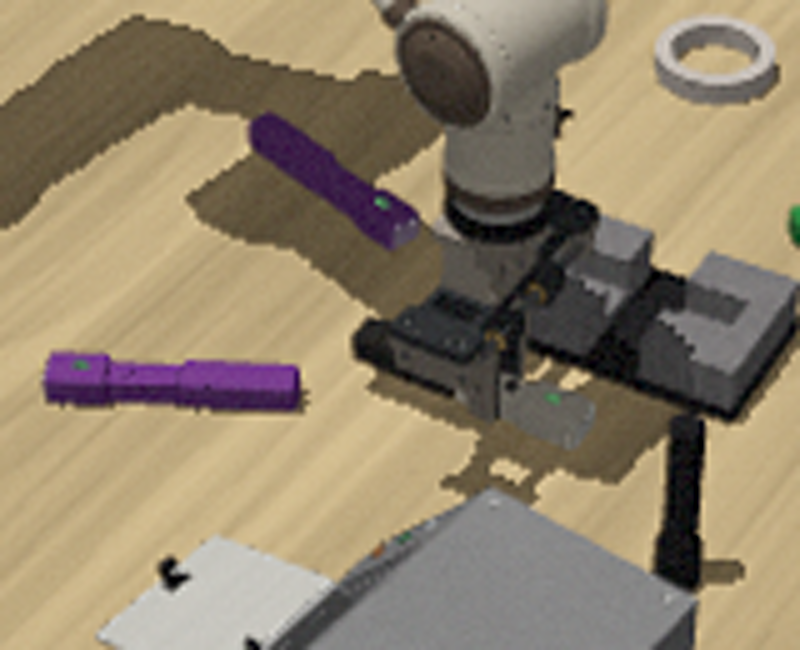

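Call:
{"op": "servo_tool", "data": {
  "moves": [
    [0, 0.01, 0, 0, 0, 0, 0.0],
    [0, 0.008, 0, -0.5, 0, 0, 0.0],
    [0, 0.005, 0, 0, 0, 0, 0.0],
    [0, 0.002, 0, 0, 0, 0, 0.0],
    [0, 0, 0, 0, 0, 0, 0.0]
  ]
}}

```text
time_s: 20.5
tcp_pos: [0.5884, 0.0506, 0.0045]
tcp_rot: [-1.195, -1.233, 1.236]
contact_force: [-0.6, -0.3, -2.1]
width: 0.26
```

Call:
{"op": "servo_tool", "data": {
  "moves": [
    [0, 0.0015, 0, 0, 0, 0, 0.0],
    [0, 0, 0, 0, 0, 0, 0.0]
  ]
}}

```text
time_s: 20.75
tcp_pos: [0.5885, 0.0506, 0.0032]
tcp_rot: [-1.196, -1.233, 1.236]
contact_force: [0.3, 0.1, -2.0]
width: 0.263
```

Call:
{"op": "servo_tool", "data": {
  "moves": [
    [0, 0.0008, 0, 0, 0, 0, 0.0],
    [0, 0, 0, 0, 0, 0, 0.0]
  ]
}}

```text
time_s: 21.0
tcp_pos: [0.5884, 0.0506, 0.0023]
tcp_rot: [-1.195, -1.233, 1.236]
contact_force: [0.4, -0.5, -1.3]
width: 0.257
```

Call:
{"op": "servo_tool", "data": {
  "moves": [
    [0, 0, 0, 0, 0, 0, 0.03],
    [0, 0, 0, 0, 0, 0, 0.055],
    [0, 0, 0, 0, 0, 0, 0.055],
    [0, -0.02, 0, 0, 0, 0, 0.055],
    [0, -0.03, 0, 0, 0, 0, 0.055],
    [0, -0.04, 0, 0, 0, 0, 0.055],
    [0, -0.04, 0.02, 0, 0, 0, 0.055],
    [0, -0.04, 0.04, 0, 0, 0, 0.055],
    [0, 0, 0.04, 0, 0, 0, 0.055],
    [0, 0, 0.04, 0, 0, 0, 0.055],
    [0, 0, 0.04, 0, 0, 0, 0.055],
    [0, 0, 0, 0, 0, 0, 0.055]
  ]
}}

```text
time_s: 22.5
tcp_pos: [0.407, 0.0452, 0.1731]
tcp_rot: [-1.197, -1.234, 1.235]
contact_force: [0.4, -0.2, 0.1]
width: 0.6
```

Run:
```python
from h import *
go(np.array([.5,.05,.2]),tool(92,0))
p,d=capture('scene'); crop(p,240,130,400,260,5,'pics/sc11.png');np.savez('s11.npz',p=p,d=d)
p,d=capture('top'); crop(p,240,120,400,240,5,'pics/top11.png');np.savez('t11.npz',p=p,d=d)
```

```text
t 22.5 tcp [0.407  0.0452 0.1731] q [-0.184 -0.262  2.084 -0.003  1.317 -1.788] F [ 0.4 -0.2  0.1] w 55.2
 shift(tool mm) [  1.6 -26.8 -93.2] turn deg [ 0.11 -0.07 -0.19] dist 0.097
```

View pics/sc11.png

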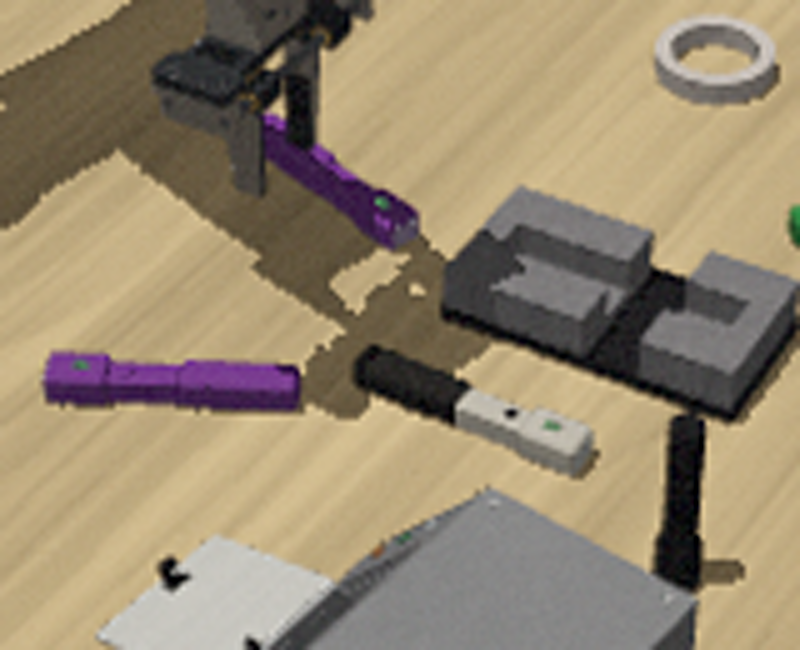

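View pics/top11.png

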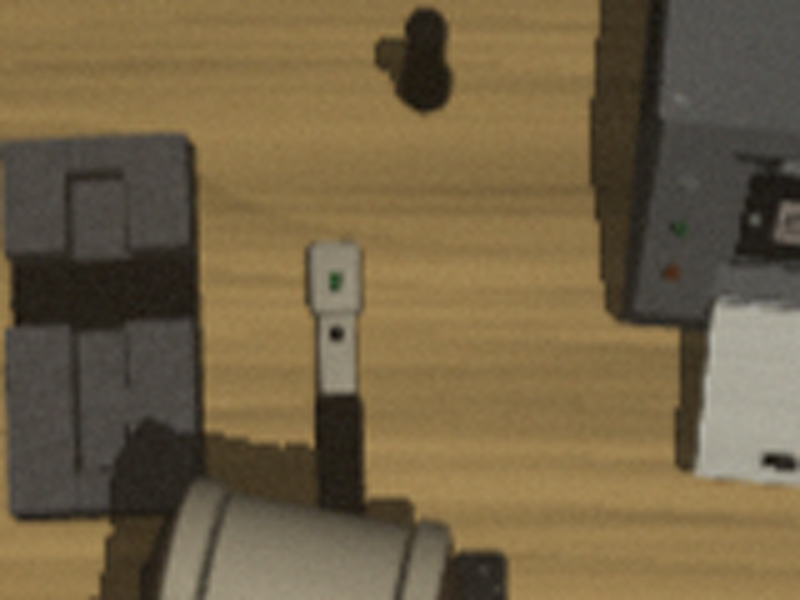

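```bash
cat > fk.py <<'E'
from h import *
from scipy.optimize import least_squares
S=[([1.14,.159,1.598,0,1.386,-.21],[.1257,.5605,.2138]),
([-.582,.321,1.327,0,1.494,-2.072],[.5966,-.2489,.254]),
([-.863,-.192,2.097,.873,.769,-2.852],[.5938,-.2452,.2494]),
([-.763,.083,1.999,1.015,.589,-2.99],[.6566,-.252,.173]),
([-.774,.076,2.026,1.043,.585,-2.749],[.6481,-.2511,.1656]),
([-.87,-.111,2.151,1.031,.683,-2.775],[.5953,-.2492,.1981]),
([-.624,.214,1.499,.016,1.426,-2.104],[.5518,-.2434,.2322]),
([-.536,.499,1.124,0,1.516,-2.019],[.6644,-.2549,.2401]),
([.131,.579,1.465,-.004,1.094,-1.472],[.6313,.203,.0196]),
([-.116,.414,1.679,-.005,1.058,-1.718],[.5883,.0508,.029]),
([-.184,-.262,2.084,-.003,1.317,-1.788],[.407,.0452,.1731])]
def fk(q,k):
    ry=lambda a:R.from_euler('y',a);rz=lambda a:R.from_euler('z',a)
    a1,d,h,L1,a3,L2,Lt=k
    r=rz(q[0]);p=r.apply([a1,d,h]);r=r*ry(q[1]);p=p+r.apply([0,0,L1]);r=r*ry(q[2]);p=p+r.apply([a3,0,L2]);r=r*rz(q[3])*ry(q[4]);p=p+r.apply([0,0,Lt]);r=r*rz(q[5]+np.pi)
    M=r.as_matrix(); return p,np.c_[M[:,0],M[:,2],-M[:,1]]
sol=least_squares(lambda k:np.concatenate([fk(q,k)[0]-p for q,p in S]),[0,.12,.3,.4,0,.4,.25])
K=sol.x
def ik(P,Rt,q0):
    f=lambda q:np.r_[fk(q,K)[0]-P,.3*R.from_matrix(fk(q,K)[1].T@Rt).as_rotvec()]
    lo=[-2.91,-.94,.18,-1.29,.17,-3];hi=[2.91,2.29,2.7,4.43,2.64,3]
    s=least_squares(f,np.clip(q0,np.array(lo)+.01,np.array(hi)-.01),bounds=(lo,hi)); return s.x,np.abs(s.fun).max()
E
python3 - <<'E'
from fk import *
print(K.round(4),np.abs(sol.fun).max())
s=observe(); print(fk(s['joint_positions'],K)[1].round(3)); print(R.from_rotvec(s['tcp_rot']).as_matrix().round(3))
q=S[3][0];print(fk(q,K)[1].round(3),R.from_rotvec([-1.862,-1.713,.646]).as_matrix().round(3))
# reader meas
a=np.load('t11.npz');p=a['p'];print(onplane('top',302+np.array(0.),168.,.028),onplane('top',312.2+np.array(0.),168.,.028),onplane('top',np.array(307.4),199.,.026))
C=cloud('top',a['d']); hs=cv2.cvtColor(p,cv2.COLOR_RGB2HSV)
m=(C[...,0]>.5)&(C[...,0]<.7)&(abs(C[...,1]-.05)<.03)&(C[...,2]>.01)&(hs[...,1]<65); A=C[m];print(m.sum(),A.mean(0),np.percentile(A,[2,98],axis=0),np.degrees(np.arctan(np.polyfit(A[:,0],A[:,1],1)[0])))
E
```

```text
[2.000e-04 1.199e-01 2.976e-01 3.858e-01 4.750e-02 5.189e-01 3.220e-01] 0.0004833368147416639
[[-0.034  0.004 -0.999]
 [ 0.999 -0.003 -0.034]
 [-0.004 -1.    -0.004]]
[[-0.034  0.004 -0.999]
 [ 0.999 -0.003 -0.034]
 [-0.004 -1.    -0.004]]
[[ 0.083  0.747 -0.66 ]
 [ 0.997 -0.061  0.057]
 [ 0.002 -0.662 -0.749]] [[ 0.084  0.746 -0.66 ]
 [ 0.996 -0.061  0.058]
 [ 0.003 -0.663 -0.749]]
[0.66023933 0.06602035 0.028     ] [0.66036107 0.03274487 0.028     ] [0.55857261 0.04753382 0.026     ]
233 [0.61332755 0.05008228 0.02634962] [[0.56220746 0.03640615 0.01900458]
 [0.65698037 0.06583382 0.03355251]] 2.190941439400795
```

```bash
cat >> fk.py <<'E'
LAB=np.array([.6625,-.2525,.0765]); YR=TH
def readpose(dev,D,g,dl,tipz,yawoff=0):
    # reader pitched nose-down by 40-dev deg; grasp with tool pitched dl rel. to reader (tool pitch = readerpitch+dl)
    rp=40-dev; Tr=tool(85.2+yawoff,rp); xr=-Tr[:,2]; zr=-Tr[:,1]
    org=LAB-(D+.095)*xr-.014*zr
    return org,xr,zr,org+g*xr+tipz*zr, tool(85.2+yawoff,rp+dl)
E
python3 - <<'E'
from fk import *
q0s=[[-.5,.3,1.3,0,2.0,-2.0],[-.3,-.2,1.8,-.5,2.2,-1.5],[-.5,.3,1.3,0,2.0,1.0],[-.5,.6,1.0,3.1,.5,1.0],[-.2,0,1.5,-.8,2.2,-1.]]
for dev in (0,8,12,15):
  for dl in (0,-15):
    for g in (-.05,-.025):
      for fl in (0,180):
        o,xr,zr,P,Rt=readpose(dev,.045,g,dl,.003)
        if fl: Rt=Rt@np.diag([-1,1,-1])
        best=min((ik(P,Rt,q) for q in q0s),key=lambda t:t[1]); print(dev,dl,g,fl,P.round(3),best[0].round(2),best[1].round(4))
E
```

```text
0 0 -0.05 0 [ 0.51 -0.24  0.19] [-0.5   0.72  1.06 -0.29  2.   -2.02] 0.0
0 0 -0.05 180 [ 0.51 -0.24  0.19] [-0.5   0.72  1.06 -0.29  2.    1.12] 0.0
0 0 -0.025 0 [ 0.53  -0.241  0.174] [-0.49  0.78  0.99 -0.29  2.01 -2.02] 0.0
0 0 -0.025 180 [ 0.53  -0.241  0.174] [-0.49  0.78  0.99 -0.29  2.01  1.13] 0.0
0 -15 -0.05 0 [ 0.51 -0.24  0.19] [-0.54  0.5   1.28 -0.19  1.75 -2.03] 0.0
0 -15 -0.05 180 [ 0.51 -0.24  0.19] [-0.54  0.5   1.28 -0.19  1.75  1.11] 0.0
0 -15 -0.025 0 [ 0.53  -0.241  0.174] [-0.53  0.56  1.23 -0.19  1.75 -2.02] 0.0
0 -15 -0.025 180 [ 0.53  -0.241  0.174] [-0.53  0.56  1.23 -0.19  1.75  1.13] 0.0
8 0 -0.05 0 [ 0.496 -0.239  0.168] [-0.53  0.58  1.25 -0.24  1.82 -2.02] 0.0
8 0 -0.05 180 [ 0.496 -0.239  0.168] [-0.53  0.58  1.25 -0.24  1.82  1.12] 0.0
8 0 -0.025 0 [ 0.517 -0.24   0.155] [-0.52  0.65  1.18 -0.23  1.82 -2.01] 0.0
8 0 -0.025 180 [ 0.517 -0.24   0.155] [-0.52  0.65  1.18 -0.23  1.82  1.14] 0.0
8 -15 -0.05 0 [ 0.496 -0.239  0.168] [-0.58  0.37  1.47 -0.14  1.57 -2.05] 0.0
8 -15 -0.05 180 [ 0.496 -0.239  0.168] [-0.58  0.37  1.47 -0.14  1.57  1.09] 0.0
8 
[... 747 characters left out ...]
-0.24   0.144] [-0.59  0.37  1.5  -0.11  1.47  1.09] 0.0
15 0 -0.05 0 [ 0.486 -0.238  0.147] [-0.56  0.48  1.4  -0.2   1.66 -2.03] 0.0
15 0 -0.05 180 [ 0.486 -0.238  0.147] [-0.56  0.48  1.4  -0.2   1.66  1.12] 0.0
15 0 -0.025 0 [ 0.509 -0.24   0.136] [-0.55  0.54  1.33 -0.19  1.66 -2.01] 0.0
15 0 -0.025 180 [ 0.509 -0.24   0.136] [-0.55  0.54  1.33 -0.19  1.66  1.13] 0.0
15 -15 -0.05 0 [ 0.486 -0.238  0.147] [-0.62  0.27  1.62 -0.09  1.41 -2.09] 0.0
15 -15 -0.05 180 [ 0.486 -0.238  0.147] [-0.62  0.27  1.62 -0.09  1.41  1.05] 0.0
15 -15 -0.025 0 [ 0.509 -0.24   0.136] [-0.6   0.33  1.56 -0.09  1.4  -2.07] 0.0
15 -15 -0.025 180 [ 0.509 -0.24   0.136] [-0.6   0.33  1.56 -0.09  1.4   1.07] 0.0
```

Call:
{"op": "servo_tool", "data": {
  "moves": [
    [0, 0.02, -0.037, 0, 0, 0, 0.06],
    [0, 0.03, -0.038, 0, 0, 0, 0.06],
    [0.0015, 0.03, -0.038, 0, 0, 0, 0.06],
    [0.0015, 0.03, 0, 0, 0, 0, 0.06],
    [0, 0.02, 0, 0, 0, 0, 0.06],
    [0, 0, 0, 0, 0, 0, 0.06]
  ]
}}

```text
time_s: 23.35
tcp_pos: [0.5211, 0.0516, 0.0407]
tcp_rot: [-1.193, -1.231, 1.237]
contact_force: [0.6, -0.3, 0.3]
width: 0.653
```

Run:
```python
from h import *
go(np.array([.52,.0455,.003]),tool(92,0))
p,d=capture('scene'); crop(p,240,130,400,260,5,'pics/sc12.png')
```

```text
t 23.35 tcp [0.5211 0.0516 0.0407] q [-0.131  0.24   1.876 -0.003  1.028 -1.734] F [ 0.6 -0.3  0.3] w 60.0
 shift(tool mm) [-6.  37.7  1.2] turn deg [-0.16 -0.06 -0.14] dist 0.038
```

View pics/sc12.png

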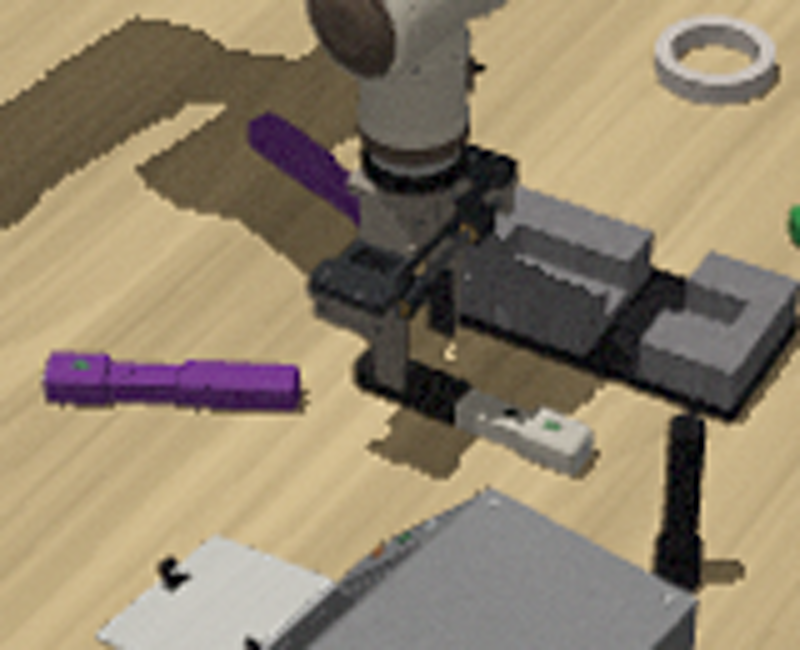

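Aligned with the grip. Descend and close.

Call:
{"op": "servo_tool", "data": {
  "moves": [
    [-0.003, 0.016, 0, 0, 0, 0, 0.06],
    [-0.002, 0.014, 0, 0, 0, 0, 0.06],
    [0, 0.006, 0, 0, 0, 0, 0.06],
    [0, 0, 0, 0, 0, 0, 0.06],
    [0, 0, 0, 0, 0, 0, 0.0],
    [0, 0, 0, 0, 0, 0, 0.0],
    [0, 0, 0, 0, 0, 0, 0.0],
    [0, 0, 0, 0, 0, 0, 0.0],
    [0, 0, 0, 0, 0, 0, 0.0]
  ]
}}

```text
time_s: 24.52
tcp_pos: [0.5217, 0.0465, 0.0066]
tcp_rot: [-1.196, -1.233, 1.236]
contact_force: [-0.1, 1.6, 2.9]
width: 0.323
```

Run:
```python
from h import *
go(np.array([.52,.0455,.003]),tool(92,0))
```

```text
t 24.52 tcp [0.5217 0.0465 0.0066] q [-0.14   0.297  1.888 -0.003  0.955 -1.743] F [-0.1  1.6  2.9] w 29.6
 shift(tool mm) [-1.   3.6  1.8] turn deg [ 0.05 -0.06 -0.15] dist 0.004
```

Call:
{"op": "servo_tool", "data": {
  "moves": [
    [0, -0.01, 0, 0, 0, 0, 0.0],
    [0, -0.02, 0, 0, 0, 0, 0.0],
    [0, -0.035, 0, 0, 0, 0, 0.0],
    [0, -0.04, 0, 0, 0, 0, 0.0],
    [0, -0.04, 0, 0, 0, 0, 0.0],
    [0, -0.04, 0, 0, 0, 0, 0.0],
    [0, -0.04, 0, 0, 0, 0, 0.0],
    [0, -0.04, 0, 0, 0, 0, 0.0],
    [0, 0, 0, 0, 0, 0, 0.0]
  ]
}}

```text
time_s: 25.65
tcp_pos: [0.5231, 0.0467, 0.275]
tcp_rot: [-1.202, -1.237, 1.234]
contact_force: [0.4, -0.2, -2.5]
width: 0.323
```

Run:
```python
from fk import *
o,xr,zr,P,Rt=readpose(0,.12,-.0435,0,.0066); print(xr,zr,P)
go(P,Rt); go(P,tool(85.2,0))
p,d=capture('scene'); crop(p,240,90,400,220,5,'pics/sc13.png')
for a in np.linspace(0,1,6):
    s=observe(); 
    Pi=s['tcp_pos']*(1-a)+P*a; q,e=ik(Pi,tool(92-6.8*a,0),s['joint_positions']); print(a,q.round(2),e.round(4))
for a in (10,20,30,40): q,e=ik(P,tool(85.2,a),q); print(a,q.round(2),e.round(4))
```

```text
[ 0.76335782 -0.06410095 -0.64278761] [ 0.64053326 -0.05378708  0.76604444] [ 0.46043206 -0.23553188  0.23699187]
t 25.65 tcp [0.5231 0.0467 0.275 ] q [-0.139 -0.013  1.659 -0.003  1.487 -1.744] F [ 0.4 -0.2 -2.5] w 29.7
 shift(tool mm) [-279.8   38.7   72.4] turn deg [40.39  6.38 -2.57] dist 0.292
t 25.65 tcp [0.5231 0.0467 0.275 ] q [-0.139 -0.013  1.659 -0.003  1.487 -1.744] F [ 0.4 -0.2 -2.5] w 29.7
 shift(tool mm) [-279.8   38.7   72.4] turn deg [ 0.43  6.73 -0.23] dist 0.292
0.0 [-0.14 -0.01  1.66  0.    1.49 -1.75] 0.0
0.2 [-0.26 -0.04  1.71  0.    1.48 -1.84] 0.0
0.4 [-0.37 -0.06  1.74  0.    1.46 -1.93] 0.0
0.6000000000000001 [-0.49 -0.06  1.75  0.    1.45 -2.02] 0.0
0.8 [-0.6  -0.04  1.75  0.    1.44 -2.11] 0.0
1.0 [-0.71 -0.01  1.73 -0.    1.42 -2.19] 0.0
10 [-0.65  0.13  1.59 -0.09  1.57 -2.13] 0.0
20 [-0.6   0.27  1.46 -0.17  1.72 -2.09] 0.0
30 [-0.56  0.41  1.33 -0.24  1.87 -2.06] 0.0
40 [-0.53  0.55  1.21 -0.31  2.01 -2.06] 0.0
```

View pics/sc13.png

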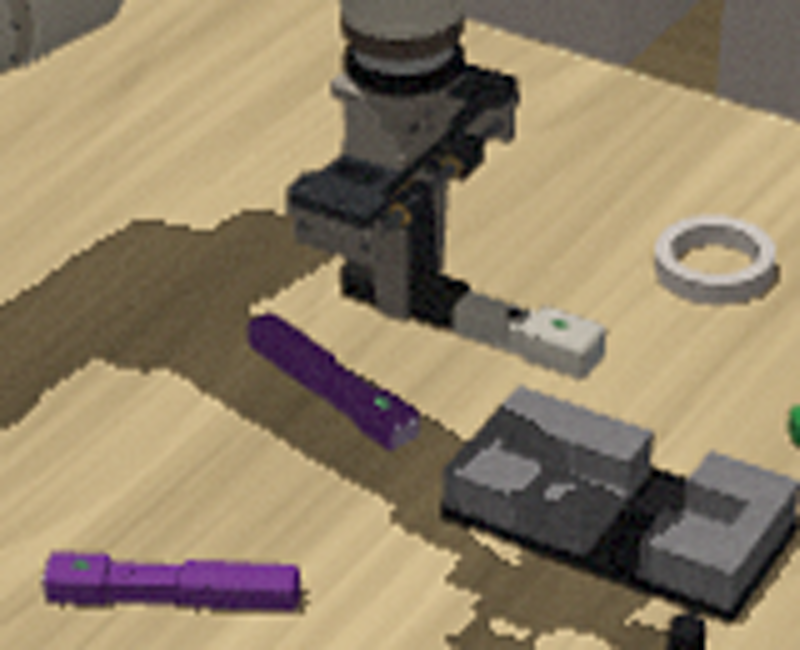

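Call:
{"op": "servo_tool", "data": {
  "moves": [
    [-0.02, 0, 0.005, 0, 0, 0, 0.0],
    [-0.03, 0, 0.01, 0, 0, 0, 0.0],
    [-0.03, 0, 0.01, 0, 0, 0, 0.0],
    [-0.03, 0, 0.01, 0, 0, 0, 0.0],
    [-0.035, 0, 0.01, 0, 0, 0, 0.0],
    [-0.035, 0, 0.01, 0, 0, 0, 0.0],
    [-0.035, 0, 0.01, 0, 0, 0, 0.0],
    [-0.035, 0, 0.005, 0, 0, 0, 0.0],
    [-0.03, 0, 0.002, 0, 0, 0, 0.0],
    [0, 0, 0, 0.4, 6.7, -0.2, 0.0],
    [0, 0, 0, 8, 0, 0, 0.0],
    [0, 0, 0, 8, 0, 0, 0.0],
    [0, 0, 0, 8, 0, 0, 0.0],
    [0, 0, 0, 8, 0, 0, 0.0],
    [0, 0, 0, 8, 0, 0, 0.0],
    [0, 0, 0, 0, 0, 0, 0.0]
  ]
}}

```text
time_s: 27.7
tcp_pos: [0.4583, -0.2343, 0.2665]
tcp_rot: [-0.687, -0.639, 1.387]
contact_force: [-0.4, 0.7, -1.8]
width: 0.323
```

Run:
```python
from fk import *
o,xr,zr,P,Rt=readpose(0,.08,-.0435,0,.0066)
go(P,Rt)
p,d=capture('scene'); crop(p,220,120,400,300,3.3,'pics/sc14.png');np.savez('s14.npz',p=p,d=d)
p,d=capture('top'); crop(p,330,120,470,260,4.2,'pics/top14.png');np.savez('t14.npz',p=p,d=d)
```

```text
t 27.7 tcp [ 0.4583 -0.2343  0.2665] q [-0.53   0.535  1.175 -0.325  2.071 -2.083] F [-0.4  0.7 -1.8] w 29.7
 shift(tool mm) [ -1.4  20.3 -60.9] turn deg [-0.82  0.27  0.14] dist 0.064
```

View pics/sc14.png

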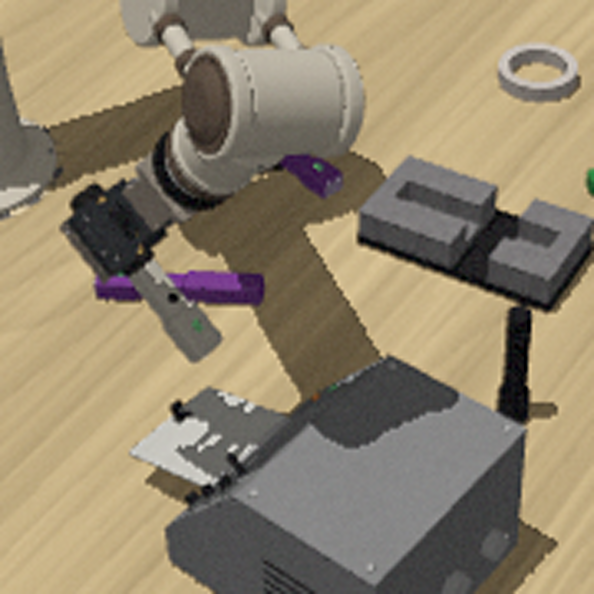

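View pics/top14.png

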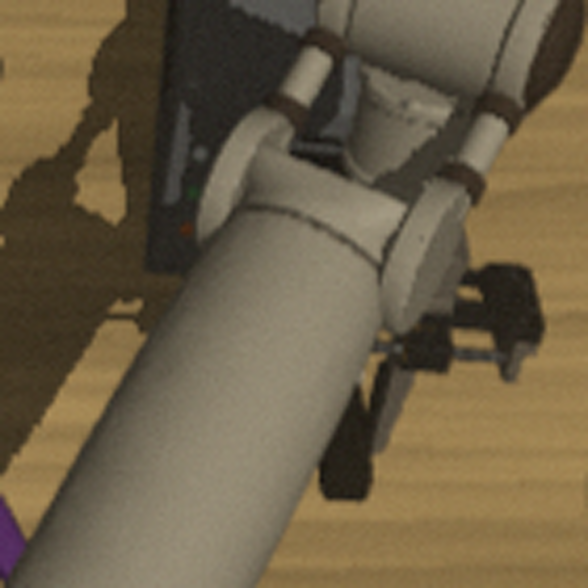

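```bash
cat >> fk.py <<'E'
def readerframe(s,g=-.0435,tz=.0066):
    M=R.from_rotvec(s['tcp_rot']).as_matrix(); Rr=np.c_[-M[:,2],M[:,0],-M[:,1]]; return s['tcp_pos']-Rr@[g,0,tz],Rr
def check(p,d,s):
    o,Rr=readerframe(s); L=(cloud('scene',d)-o)@Rr
    hs=cv2.cvtColor(p,cv2.COLOR_RGB2HSV)
    m=(L[...,0]>-.02)&(L[...,0]<.12)&(abs(L[...,1])<.03)&(L[...,2]>.01)&(L[...,2]<.045)&(hs[...,1]<70)&(p.max(-1)>70)
    A=L[m]; print('n',len(A)); h=A[(A[:,0]>.055)&(A[:,0]<.09)&(abs(A[:,1])<.012)];k=A[(A[:,0]>.0)&(A[:,0]<.042)&(abs(A[:,1])<.008)]
    print('head top z',np.median(h[:,2]),'y rng',np.percentile(A[A[:,0]>.055][:,1],[3,97]),'neck top z',np.median(k[:,2]),'x max',np.percentile(A[:,0],[1,98,99.5]))
    # neck hole, green dot
    gm=(hs[...,0]>45)&(hs[...,0]<85)&(hs[...,1]>90)&(abs(L[...,1])<.02)&(L[...,0]>.04)&(L[...,0]<.1)&(abs(L[...,2]-.028)<.02)
    if gm.any(): print('green dot',L[gm].mean(0))
    bm=(p.max(-1)<60)&(abs(L[...,1])<.01)&(L[...,0]>.01)&(L[...,0]<.05)&(abs(L[...,2]-.024)<.02)
    if bm.any(): print('hole',bm.sum(),L[bm].mean(0))
    lr=(LAB-o)@Rr-[.095,0,.014]; print('label in window frame mm',(lr*1e3).round(1))
E
python3 - <<'E'
from fk import *
a=np.load('s14.npz');s=observe();check(a['p'],a['d'],s)
# reference: reader on bench picture (s11)
a=np.load('s11.npz');p,d=a['p'],a['d'];hs=cv2.cvtColor(p,cv2.COLOR_RGB2HSV);C=cloud('scene',d)
T=R.from_euler('z',2,degrees=True).as_matrix();L=(C-[.565,.047,0])@T
gm=(hs[...,0]>45)&(hs[...,0]<85)&(hs[...,1]>90)&(abs(L[...,1])<.02)&(L[...,0]>.04)&(L[...,0]<.1)
print('ref dot',L[gm].mean(0),gm.sum())
bm=(p.max(-1)<60)&(abs(L[...,1])<.01)&(L[...,0]>.005)&(L[...,0]<.05)&(L[...,2]>.01);print('ref hole',L[bm].mean(0),bm.sum())
E
```

```text
n 289
head top z 0.023192153562632628 y rng [-0.01708006  0.0150614 ] neck top z 0.020056026937450448 x max [-0.0004883   0.09641205  0.09782714]
green dot [0.07188542 0.00217452 0.02421909]
hole 7 [0.03779079 0.0030198  0.0192796 ]
label in window frame mm [143.3  -0.8 -22.6]
ref dot [nan nan nan] 0
ref hole [0.03504717 0.00333324 0.02565362] 2<stdin>:7: RuntimeWarning: Mean of empty slice.
  ret = um.true_divide(
```

```bash
cat >> fk.py <<'E'
def sag(p,d,s):
    o,Rr=readerframe(s); L=(cloud('scene',d)-o)@Rr
    m=(L[...,0]>-.003)&(L[...,0]<.092)&(L[...,2]>.008)&(L[...,2]<.045)
    hd=m&(L[...,0]>.055)&(abs(L[...,1])<.012); nk=m&(L[...,0]<.043)&(abs(L[...,1])<.008)
    x=np.r_[L[hd][:,0],L[nk][:,0]]; e=np.r_[L[hd][:,2]-.028,L[nk][:,2]-.024]
    c=np.polyfit(x,e,1); r=e-np.polyval(c,x); k=abs(r)<.004; c,cov=np.polyfit(x[k],e[k],1,cov=True)
    print('n',len(x),k.sum(),'slope deg',np.degrees(c[0]).round(2),'+-',np.degrees(cov[0,0]**.5).round(2),'err at x=0,-43,95 mm',(np.polyval(c,[0,-.0435,.095])*1e3).round(2),'rms',r[k].std())
    yc=[]
    return c
E
python3 - <<'E'
from fk import *
a=np.load('s14.npz');s=observe();sag(a['p'],a['d'],s)
# console slope/top bias of scene depth nearby
C=cloud('scene',a['d']); L=(C-CO)@RC; m=(L[...,0]>.12)&(L[...,0]<.24)&(abs(L[...,1])<.09)&(L[...,2]>.1);print('top bias',np.median(L[m][:,2])-.17)
b=(abs(C[...,0]-.5)<.05)&(abs(C[...,1]-.1)<.05);print('bench',np.median(C[b][:,2]))
p=a['p'];o,Rr=readerframe(s)
im=p[:,:,::-1].copy()
for y in(-.017,.017):
  q=[proj('scene',o+Rr@np.array([x,y,.028])) for x in (.047,.095)]; cv2.line(im,*[tuple(int(round(v)) for v in t) for t in q],(0,0,255),1)
cv2.imwrite('pics/ov14.png',cv2.resize(im[170:240,230:310],None,fx=8,fy=8,interpolation=cv2.INTER_NEAREST))
E
```

```text
n 158 129 slope deg -0.97 +- 0.36 err at x=0,-43,95 mm [-3.8  -3.06 -5.41] rms 0.0020417866561371397
top bias 0.0003903924408631687
bench 0.001846687608223374
```

View pics/ov14.png

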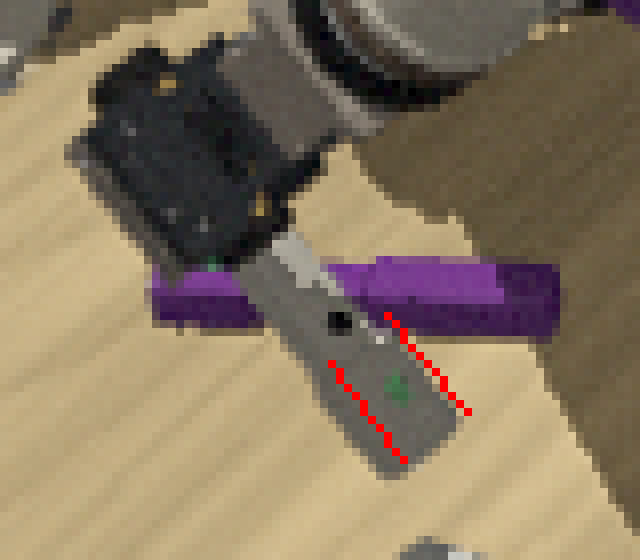

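Run:
```python
from fk import *
o,xr,zr,P,Rt=readpose(0,.10,-.0435,0,.0066)
go(P+.0065*zr,Rt)
```

```text
t 27.8 tcp [ 0.4584 -0.235   0.2707] q [-0.531  0.528  1.175 -0.325  2.071 -2.083] F [ 0.7 -0.4 -1.4] w 29.6
 shift(tool mm) [ -0.5  17.7 -43.3] turn deg [-0.39  0.09  0.03] dist 0.047
```

Call:
{"op": "servo_tool", "data": {
  "moves": [
    [0, 0.012, -0.022, -0.4, 0, 0, 0.0],
    [0, 0.012, -0.021, 0, 0, 0, 0.0],
    [0, 0, 0, 0, 0, 0, 0.0],
    [0, 0, 0, 0, 0, 0, 0.0],
    [0, 0, 0, 0, 0, 0, 0.0],
    [0, 0, 0, 0, 0, 0, 0.0]
  ]
}}

```text
time_s: 28.55
tcp_pos: [0.4764, -0.2368, 0.2268]
tcp_rot: [-0.704, -0.647, 1.384]
contact_force: [-0.3, -0.2, -2.0]
width: 0.324
```

Run:
```python
from fk import *
o,xr,zr,P,Rt=readpose(0,.045,-.0435,0,.0066)
s=observe()
p,d=capture('scene');np.savez('s15.npz',p=p,d=d)
go(P,Rt)
check(p,d,s);sag(p,d,s)
```

```text
t 28.6 tcp [ 0.4763 -0.2367  0.2266] q [-0.522  0.597  1.161 -0.306  2.013 -2.05 ] F [-0.6  0.9 -1.4] w 29.6
 shift(tool mm) [ -0.1   2.4 -56.1] turn deg [ 0.1   0.01 -0.03] dist 0.056
n 311
head top z 0.028603741435436286 y rng [-0.01796079  0.01338132] neck top z 0.023755566790101133 x max [-0.00262103  0.0938235   0.09536255]
green dot [0.06894053 0.00175864 0.02657033]
hole 6 [0.03524448 0.00053212 0.02451791]
label in window frame mm [ 1.012e+02 -1.000e-01 -3.000e+00]
n 147 118 slope deg -0.99 +- 0.43 err at x=0,-43,95 mm [ 0.76  1.52 -0.89] rms 0.00232064057658256
```

Call:
{"op": "servo_tool", "data": {
  "moves": [
    [0, 0.001, -0.012, 0, 0, 0, 0.0],
    [0, 0.0005, -0.015, 0, 0, 0, 0.0],
    [0, 0, -0.015, 0, 0, 0, 0.0],
    [0, 0, -0.01, 0, 0, 0, 0.0],
    [0, 0, -0.004, 0, 0, 0, 0.0],
    [0, 0, 0, 0, 0, 0, 0.0],
    [0, 0, 0, 0, 0, 0, 0.0],
    [0, 0, 0, 0, 0, 0, 0.0],
    [0, 0, 0, 0, 0, 0, 0.0]
  ]
}}

```text
time_s: 29.72
tcp_pos: [0.518, -0.2401, 0.1892]
tcp_rot: [-0.702, -0.646, 1.384]
contact_force: [-0.1, -0.6, -1.7]
width: 0.326
```

Run:
```python
from fk import *
o,xr,zr,P,Rt=readpose(0,.045,-.0435,0,.0066)
s=observe()
p,d=capture('scene');np.savez('s16.npz',p=p,d=d);crop(p,220,120,400,300,3.3,'pics/sc16.png')
go(P,Rt)
check(p,d,s);sag(p,d,s)
```

```text
t 29.77 tcp [ 0.518  -0.2401  0.1891] q [-0.498  0.737  1.03  -0.29   2.013 -2.024] F [ 0.4  0.2 -1.3] w 29.7
 shift(tool mm) [-0.2  0.4 -0. ] turn deg [ 0.05  0.02 -0.02] dist 0.0
n 312
head top z 0.027413286811753663 y rng [-0.01876364  0.01364137] neck top z 0.02433170689099159 x max [-0.00356232  0.09459599  0.09662586]
green dot [0.06901915 0.00106498 0.02832279]
hole 6 [0.0351835  0.00183435 0.02251001]
label in window frame mm [45.1 -0.3 -0.6]
n 150 133 slope deg -0.47 +- 0.37 err at x=0,-43,95 mm [ 0.    0.36 -0.78] rms 0.002198995548827714
```

View pics/sc16.png

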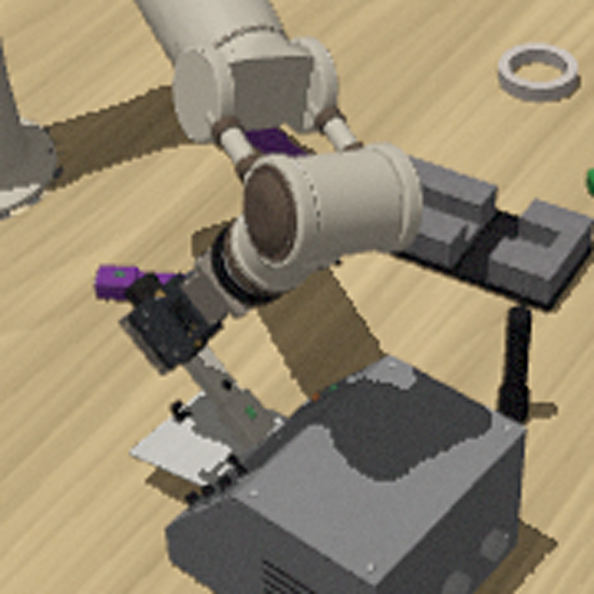

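Call:
{"op": "servo_tool", "data": {
  "moves": [
    [0, 0, 0, 0, 0, 0, 0],
    [0, 0, 0, 0, 0, 0, 0],
    [0, 0, 0, 0, 0, 0, 0],
    [0, 0, 0, 0, 0, 0, 0],
    [0, 0, 0, 0, 0, 0, 0],
    [0, 0, 0, 0, 0, 0, 0],
    [0, 0, 0, 0, 0, 0, 0],
    [0, 0, 0, 0, 0, 0, 0],
    [0, 0, 0, 0, 0, 0, 0],
    [0, 0, 0, 0, 0, 0, 0],
    [0, 0, 0, 0, 0, 0, 0],
    [0, 0, 0, 0, 0, 0, 0],
    [0, 0, 0, 0, 0, 0, 0],
    [0, 0, 0, 0, 0, 0, 0]
  ]
}}

```text
time_s: 31.52
tcp_pos: [0.518, -0.2401, 0.1889]
tcp_rot: [-0.702, -0.646, 1.385]
contact_force: [-0.2, 0.2, -1.3]
width: 0.327
```

Run:
```python
from fk import *
s=observe(); print(s['tcp_pos'],np.abs(s['qvel']).max())
p,d=capture('scene'); check(p,d,s)
a=np.load('t7.npz'); C=cloud('scene',d); L=(C-CO)@RC
# flap angle from scene depth
m=(abs(L[...,1])<.05)&(L[...,0]<-.03)&(L[...,0]>-.1)&(L[...,2]>.03)&(L[...,2]<.075); A=L[m]; print(m.sum(), np.polyfit(A[:,0],A[:,2],1), A[:,2].mean())
```

```text
[ 0.51798159 -0.24006094  0.18887744] 0.0013933565779221677
n 307
head top z 0.027866960184585295 y rng [-0.01848209  0.01266508] neck top z 0.02455048402747811 x max [-0.00330766  0.09431119  0.09608173]
green dot [ 0.06866003 -0.00208618  0.03047048]
hole 6 [0.03475163 0.00051136 0.02493374]
label in window frame mm [44.9 -0.4 -0.3]
356 [0.18412462 0.0682291 ] 0.05584860046530614
```

Call:
{"op": "servo_tool", "data": {
  "moves": [
    [0, 0, 0.01, 0, 0, 0, 0],
    [0, 0, 0.02, 0, 0, 0, 0],
    [0, 0, 0.03, 0, 0, 0, 0],
    [0, 0, 0.03, 0, 0, 0, 0],
    [0, 0, 0.02, 0, 0, 0, 0],
    [0, -0.01, 0, 0, 0, 0, 0],
    [0, 0, 0, -8, 0, 0, 0],
    [0, 0, 0, -8, 0, 0, 0],
    [0, 0, 0, -8, 0, 0, 0],
    [0, 0, 0, -8, 0, 0, 0],
    [0, 0, 0, -8, 0, 0, 0],
    [0, 0, 0, 0, -6.8, 0, 0],
    [0, 0, 0, 0, 0, 0, 0],
    [0, 0, 0, 0, 0, 0, 0]
  ]
}}

```text
time_s: 33.33
tcp_pos: [0.4407, -0.2337, 0.2672]
tcp_rot: [-1.193, -1.235, 1.234]
contact_force: [0.3, -0.8, -1.9]
width: 0.323
```

Run:
```python
from fk import *
go(np.array([.53,.04,.25]),tool(92,0))
```

```text
t 33.33 tcp [ 0.4407 -0.2337  0.2672] q [-0.73  -0.074  1.733  0.     1.483 -2.335] F [ 0.3 -0.8 -1.9] w 29.7
 shift(tool mm) [270.5  17.3 -98.6] turn deg [ 0.   -0.04  0.03] dist 0.288
```

Call:
{"op": "servo_tool", "data": {
  "moves": [
    [0.02, 0, -0.008, 0, 0, 0, 0],
    [0.035, 0, -0.012, 0, 0, 0, 0],
    [0.035, 0, -0.012, 0, 0, 0, 0],
    [0.035, 0, -0.013, 0, 0, 0, 0],
    [0.035, 0, -0.013, 0, 0, 0, 0],
    [0.035, 0, -0.013, 0, 0, 0, 0],
    [0.035, 0, -0.013, 0, 0, 0, 0],
    [0.03, 0, -0.012, 0, 0, 0, 0],
    [0.01, 0, -0.003, 0, 0, 0, 0],
    [0, 0.03, 0, 0, 0, 0, 0],
    [0, 0.04, 0, 0, 0, 0, 0],
    [0, 0.04, 0, 0, 0, 0, 0],
    [0, 0.04, 0, 0, 0, 0, 0],
    [0, 0.04, 0, 0, 0, 0, 0],
    [0, 0.025, 0, 0, 0, 0, 0],
    [0, 0, 0, 0, 0, 0, 0],
    [0, 0, 0, 0, 0, 0, 0],
    [0, 0, 0, 0, 0, 0, 0]
  ]
}}

```text
time_s: 35.58
tcp_pos: [0.5313, 0.0395, 0.054]
tcp_rot: [-1.195, -1.238, 1.234]
contact_force: [0.3, -0.1, -2.4]
width: 0.325
```

Run:
```python
from fk import *
s=observe()
p,d=capture('scene');np.savez('s17.npz',p=p,d=d);crop(p,240,130,400,260,5,'pics/sc17.png')
go(np.array([.53,.04,.008]),tool(92,0))
check(p,d,s);sag(p,d,s)
```

```text
t 35.62 tcp [0.5311 0.0395 0.0538] q [-0.153  0.234  1.851  0.     1.052 -1.759] F [ 0.8 -0.1 -1.6] w 30.1
 shift(tool mm) [ 0.5 45.8  1.2] turn deg [ 0.19  0.03 -0.02] dist 0.046
n 220
head top z 0.027984860213408132 y rng [-0.01904398  0.01432885] neck top z 0.023705960922312537 x max [-0.00238077  0.0962023   0.0977177 ]
green dot [ 0.07012242 -0.00190613  0.03197707]
hole 4 [0.03621662 0.00119035 0.02487211]
label in window frame mm [ -17.6 -296.4   14.5]
n 87 74 slope deg -0.03 +- 0.49 err at x=0,-43,95 mm [-0.22 -0.19 -0.27] rms 0.0021620678091983357
```

View pics/sc17.png

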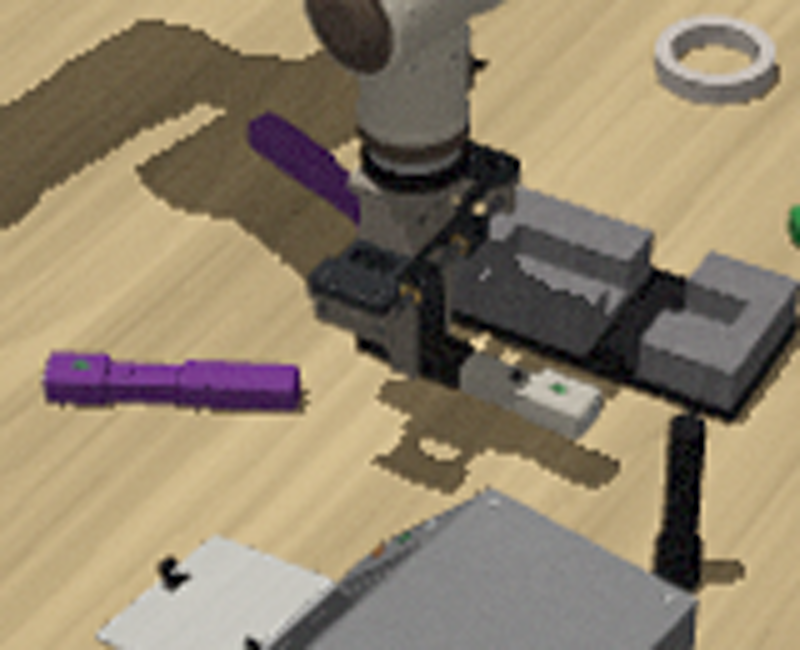

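Call:
{"op": "servo_tool", "data": {
  "moves": [
    [0, 0.015, 0, 0, 0, 0, 0],
    [0, 0.015, 0, 0, 0, 0, 0],
    [0, 0.01, 0, 0, 0, 0, 0],
    [0, 0.004, 0, 0, 0, 0, 0],
    [0, 0.001, 0, 0, 0, 0, 0],
    [0, 0, 0, 0, 0, 0, 0],
    [0, 0, 0, 0, 0, 0, 0]
  ]
}}

```text
time_s: 36.5
tcp_pos: [0.5303, 0.0397, 0.0077]
tcp_rot: [-1.193, -1.236, 1.235]
contact_force: [-0.1, 0.1, -2.5]
width: 0.325
```

Call:
{"op": "servo_tool", "data": {
  "moves": [
    [0, 0.001, 0, 0, 0, 0, 0],
    [0, 0, 0, 0, 0, 0, 0]
  ]
}}

```text
time_s: 36.75
tcp_pos: [0.5303, 0.0397, 0.0067]
tcp_rot: [-1.193, -1.236, 1.235]
contact_force: [0.4, -0.3, 0.0]
width: 0.324
```

Force went to zero weight: it rests on the bench. Release, back away.

Call:
{"op": "servo_tool", "data": {
  "moves": [
    [0, 0, 0, 0, 0, 0, 0.04],
    [0, 0, 0, 0, 0, 0, 0.06],
    [0, 0, 0, 0, 0, 0, 0.06],
    [0, 0, 0, 0, 0, 0, 0.06],
    [0, -0.01, 0, 0, 0, 0, 0.06],
    [0, -0.03, 0, 0, 0, 0, 0.06],
    [0, -0.04, 0, 0, 0, 0, 0.06],
    [0, -0.04, 0.02, 0, 0, 0, 0.06],
    [0, -0.04, 0.04, 0, 0, 0, 0.06],
    [0, -0.04, 0.04, 0, 0, 0, 0.06],
    [0, 0, 0.04, 0, 0, 0, 0.06],
    [0, 0, 0, 0, 0, 0, 0.06],
    [0, 0, 0, 0, 0, 0, 0.06],
    [0, 0, 0, 0, 0, 0, 0.06]
  ]
}}

```text
time_s: 38.5
tcp_pos: [0.3905, 0.0347, 0.2062]
tcp_rot: [-1.192, -1.236, 1.235]
contact_force: [0.6, -0.5, 0.1]
width: 0.652
```

Run:
```python
from fk import *
print(observe())
p,d=capture('scene');cv2.imwrite('pics/scF.png',p[:,:,::-1])
C=cloud('scene',d); o=np.array([.53,.04,0])-R.from_euler('z',2,degrees=True).apply([-.0435,0,0]); L=(C-o)@R.from_euler('z',2,degrees=True).as_matrix()
for x0,x1,w in((-.09,-.01,.01),(0,.04,.008),(.055,.09,.012)):
    m=(L[...,0]>x0)&(L[...,0]<x1)&(abs(L[...,1])<w)&(L[...,2]>.01); print(x0,m.sum(),np.median(L[m][:,2]))
p,d=capture('top');cv2.imwrite('pics/topF.png',p[:,:,::-1])
```

```text
{'time_s': 38.5, 'joint_positions': array([-2.22434410e-01, -3.46332752e-01,  2.08249312e+00,  3.15399676e-04,
        1.40533250e+00, -1.82888669e+00]), 'qvel': array([ 0.00018354,  0.00684804,  0.00129168,  0.00012378,  0.00275409,
       -0.00066414]), 'joint_torque': array([ 2.75511621e-02, -1.92332751e+01, -3.23267555e+01, -3.26664839e-02,
        7.70552550e-02,  1.56253551e-03]), 'tcp_pos': array([0.39053312, 0.03470169, 0.20620293]), 'tcp_rot': array([-1.19207496, -1.23563187,  1.23508637]), 'contact_force': array([ 0.58002262, -0.48064324,  0.05934925]), 'moment': array([-6.50094891e-05,  2.61078688e-02,  3.82676201e-02]), 'width': 0.6516771588071019}
-0.09 82 0.027647853569957137
0 35 0.023399176364614638
0.055 41 0.02884744753386581
```

View pics/scF.png

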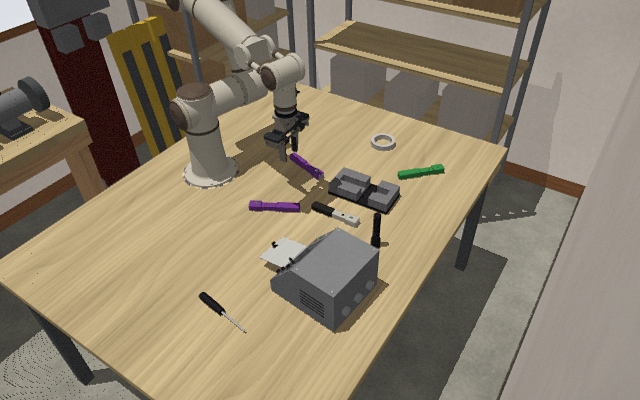

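View pics/topF.png

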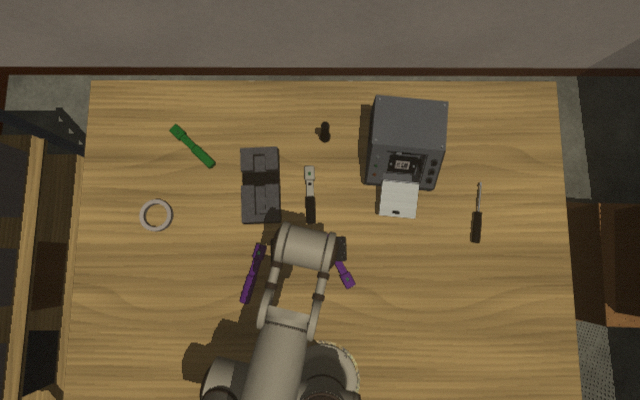

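Reader flat at (309,195) in the top view, flap down, bystanders where they were, arm clear.

```bash
python3 -c "
from workcell import *
print(hand_in())"
```

```text
the job is handed in; nothing more can be done
None
```

The job is done and handed in after about 38.6 s of the 72 s; no verdict was reported.

- **Flap:** The first press did nothing. The fingertip probably overlapped the frame above the flap, and the force rose to about 55 N, well over the 12 N stated as harmless. I only noticed this after that press. The second press, lower on the flap and slower at up to about 21 N, popped it. I then swung it down, though the fingertip first rode over the flap's edge with about 28 N upward. The depth image later showed the flap at about 2.45 rad.
- **First lay-down:** I lifted the reader by its neck (24 mm opening), laid it flat on the bench and let go.
- **Reading:** I took the reader again by its rubber grip (30 mm opening) and held it still for more than 1.5 s. By arm pose and camera, the label was 45 mm ahead of the window, within about 2 mm of the reading line and within about 1 degree of square. The one disagreement before this was a 4 mm offset from a picture taken while the arm was still settling. It was gone when I measured again at rest.
- **End state:** The reader lies flat. Its grip, neck and head tops measure 27.6, 23.4 and 28.8 mm high, against 28, 24 and 28 mm expected. The flap is down and the arm touches nothing. The tape roll, torch and screwdriver appear unmoved in both pictures; I checked this by eye only.

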